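Dock a lock control module and reset the test console

ROBOT

A 6-joint arm with a two-finger parallel gripper is mounted at the origin on a cart in front of the work surface, level with it; the furniture and walls round the work are solid. World frame = base frame: x ahead of the robot, y to its left, z up, the work surface at z = 0. Lengths are in m, angles in rad, forces in N, time in s.
With the tool pointing down it reaches from about 0.3 to 0.875 m from the base axis. Payload 4.2 kg.
Tool frame: the origin (TCP) lies on the centre line of the jaws, within the pads' length; the fingertips stand 11 mm ahead of it and the grasp point (between the pads) lies 8 mm behind it; z points along the fingers, y is the line along which they close (so a half turn about z gives the same grasp; the last joint's range is limited). The gripper opens to 85 mm and grips with 20 to 120 N. Pads are 22 mm wide; open, the fingers measure 114 mm over their backs; the gripper's body (76 mm by 85 mm) begins 54 mm behind the grasp point. The pads swing forward as they close: fully open they stand 13 mm farther back than shut.
Start: joints at [1.277, 0.32, 1.565, -0, 1.257, -0.02], TCP at [0.155, 0.554, 0.216] pointing down, gripper open.
Joint ranges: [-3.11, 3.11], [-0.84, 2.01], [0.21, 2.61], [-1.34, 4.49], [0.05, 2.63], [-2.56, 2.56]. Speed limits (rad/s): [2.57, 2.57, 3.14, 3.14, 3.14, 3.14].

INTERFACE

Orientations are given as a unit quaternion [x, y, z, w].
In Python, from bench import readout, capture, get_calibration, robot, finder gives the robot as it stands.
- The arm moves only by the tool play_rows, never from a script. Its argument "series" is a list of rows, each an object with "translation": the shift along the tool's x, y, z in units of 0.15 m (1.0 is 0.15 m), a list of three; "turn": the turn about the tool's z in units of 60 degrees (1.0 is 60 degrees). In form: [{"translation": [dx, dy, dz], "turn": turn}, ...]. A call has 1 to 12 rows; each row is the pose to reach, as a shift and turn from the pose commanded when the call began, along the tool's axes at that moment; what a row does not reach only later rows make up. A row lasts 1/8 s, in which the tool goes at most 62.5 mm and 10.7 degrees, less where a joint would pass 70% of its speed; a pose out of reach is approached as far as the arm can. A call with a number of a shift or a turn outside -1 to 1 is refused whole. A call with a gripper value outside its range is refused whole. "hand" is the opening, from -1 (shut) to 1 (fully open), set as the call begins (left out, the last holds). The fingers move at their own pace and stop on an object; the grip force is fixed at half the most. Time passes only in rows, so rows that repeat a pose let the fingers close. It gives the time, the measured TCP pose, the force, the opening and the grip force at its end, in the units of the state.
- readout.read_state(): the state, without advancing time (a new reading comes with each control period).
- capture(name): name is "side" or "top"; returns the picture (400x640x3 uint8, red, green, blue); there is no depth.
- get_calibration(name): a dict with "K" (3x3 intrinsics, pixels), "distortion" ([k1, k2, p1, p2, k3] as OpenCV has them; the pictures are not rectified), "R" (3x3) and "t" (3): a world point X has camera coordinates R X + t. Camera axes: x right, y down, z forward; pixel columns grow to the right and rows downward; lengths in m; the calibration is good to about 2 mm. A picture is of the moment at which its call begins. get_calibration takes no time and is no camera call.
- robot.hand_in(): hands the job in; it is judged then, once.
Trained networks look in the newest picture that a camera, given by its name, has taken for a name from the list of things; names that differ only in an ending like _2 or _b are one class to them, and where a whole thing is asked for, a point or a joint stands for the part that bears it (a point fixed in the world has none). Each returns a list of dicts, best first, with "confidence" (0 to 1); they miss things now and then, are a little off and sometimes report something else, mostly with a low value. They report only what shows in the picture. A call takes as long as a camera call.
- finder.search_frame(query, camera): "at" ([row, column] in pixels, amid what is visible of it).
- finder.silhouettes(query, camera): "pixels" (400x640 bool, what is visible of it) and "at" ([row, column] in pixels, amid what is visible of it).
The state is a dict: "time_s": time; "joints": joint angles; "qvel": joint speeds; "joint_efforts": joint torques, N m; "tcp_pos": TCP position; "tool_rot": TCP orientation; "force": force on the tool from outside, world axes, zero at the start; "moment": the same for the moment, N m; "finger_gap": finger opening in m; "grip_force": force on a finger pad.
Only numpy, scipy, OpenCV 4.12 (cv2) and the standard library are available. Lean on these libraries where they do the work, as an engineer would, in place of code of your own. Each camera call takes 0.05 s, during which the arm holds its last target. There are 200 camera calls.

TASK

Take the lock control module with the orange grip out of the rack, slide it into the slot in the sloping face of the test console and press it in until it clicks and is fully home. Then take the red screwdriver that stands in the console's top, push the red reset button in its recess fully down with the blade tip so that the console registers the module, and stand the screwdriver back upright in its hole. Leave the module seated and the grey-gripped module in the rack, and do not knock over or push away the other things.

Things in the scene. Friction and masses are not known exactly. Their poses are not given: they have to be found in the camera images.
- module: Lock control module to be docked: flat dark slab 70 mm wide (its x), 12 thick (y), 120 long (z), 0.1 to 0.2 kg, ribbed ORANGE grip over the top 34 mm, brass contacts at the foot. Origin: middle of the foot; z points from foot to grip. Both narrow edges have a notch 4 mm deep, 19 to 31 mm above the foot, so it fits either way round (half a turn about z). It stands upright in a bay of the rack.
- spare_module: The same module with a GREY grip, standing in the other bay (the two may change places). Same frame and sizes. It stays in the rack.
- rack: Blue sheet-steel rack, base 88 x 116 x 3 mm, fixed. Origin: middle of its underside. Two bays at y = +28 and -28 mm, each a 15 mm gap (in y) between upright fins that reach 48 mm high; a module stands in a bay on the base (z = 3 mm), its width along the rack's x, its thickness along the rack's y.
- console: Test console, a desk case 162 mm deep (x), 122 mm wide (y), light grey with dark cheeks, fixed. Origin: middle of its underside. The front (toward -x) is 60 mm high; the face slopes up at 30 degrees away from the front to a level ledge at the back, 123 mm high.
- dock: Sloping face of the console. Origin: middle of the slot's mouth, on the face; x up the slope, y to the left, z straight out of the slot (30 degrees from vertical). Slot 72 mm long (x), 14 wide (y), 65 deep along -z: a module fully home has its foot at z = -65 mm and stands out 55. A flared lip 4 mm high widens the mouth to 79 x 21 mm. A sprung ball clicks into the notch near the end (5 to 10 N).
- reset_button (a joint): Travel of the sprung reset button in m: 0 released, 0.004 fully down (about 3 N); it counts as pressed above 0.003.
- button_cap (a point): Middle of the top of the red reset button's cap, 14 mm across. At rest it lies 4 mm below the face, in a round hole 16 mm wide with a red ring, 52 mm to the right of the slot (dock y = -52 mm, x = 0). It is pushed along the dock's -z.
- screwdriver: Red-handled screwdriver 184 mm long, 0.07 kg, standing tip down in the hole in the console's ledge. Its own y axis runs from tip to handle (up). Handle 25 mm thick, 85 long; shank 6 mm thick, 99 long. The origin lies 12.5 mm off the axis, on the handle's side; use the two points.
- screwdriver_tip (a point): Tip of the screwdriver's blade, on its axis.
- screwdriver_grip (a point): Middle of the screwdriver's handle, on its axis, 142 mm from the tip; about 166 mm above the worktop when it stands in its hole.
- tool_hole (a point): Middle of the screwdriver's hole, at the top of the console's ledge, 123 mm above the worktop. The hole is vertical and 13 mm wide; below it a holster tapers from 18 mm to 8 mm wide near the tip. The handle's shoulder rests on the ledge, the tip then about 99 mm below this point.
- oil_bottle: Oil bottle with red nozzle, 42 mm thick and 131 mm high, a bystander behind the console. Origin: middle of its underside.
- block_padlock: Grey block padlock, 41 x 53 x 24 mm, a bystander behind the rack.
- lock_cylinder: Brass lock cylinder lying on its side, 33 x 65 x 17 mm, a bystander behind the console.

How it is judged:
By the outcome, as a careful person would: the job done as asked, in the order asked, and still so for the second after the job is handed in, with the robot touching nothing.
It also fails if it takes over 72 s, if anything falls off the work surface, if the arm or the gripper's body presses on something with over 40 N, if the wrist force passes 120 N, or if a joint passes its speed limit or range.

## Working session

There is one attempt and no reset: what is moved stays moved. The work goes in short steps, Python scripts to look and compute and a tool call to move; the robot and the scene stay as the last step left them, time stands still between calls to the robot, and variables do not carry over. Pictures are saved under pics/ and viewed, at most 10 in all, crops included, and the job is handed in when it is done.

Besides the shell and the picture viewer there is one more tool, called after "Request:" as name(argument=value, ...) on one line, values as JSON. play_rows: Moves the arm, as the interface text tells. Its arguments: {"type":"object","properties":{"series":{"type":"array"},"hand":{"type":"number"}},"required":["series"]}

```bash
mkdir -p pics; ls; cat > look.py <<'E'
import numpy as np, cv2, sys
from bench import readout, capture, get_calibration, robot, finder
E
python3 - <<'E'
from look import *
ims=[]
for c in("top","side"):
    im=capture(c); cv2.imwrite(f"pics/{c}0.png",im[:,:,::-1])
    k=get_calibration(c); print(c,np.round(k["K"],1).tolist(),np.round(k["distortion"],3),"pos",np.round(-k["R"].T@k["t"],3),np.round(k["R"],2).tolist())
    for q in ["module","spare_module","rack","console","reset_button","screwdriver","oil_bottle","block_padlock","lock_cylinder"]:
        r=finder.search_frame(q,c)
        print(q,[(np.round(d["at"]).tolist(),round(d["confidence"],2)) for d in r[:2]])
print(readout.read_state())
E
```

```text
pics
top [[437.2, 0.0, 318.2], [0.0, 437.2, 196.2], [0.0, 0.0, 1.0]] [0.025 0.    0.    0.    0.   ] pos [ 0.434 -0.072  1.289] [[0.0, -1.0, 0.01], [-0.99, -0.0, -0.15], [0.15, -0.01, -0.99]]
module [([247.0, 456.0], 0.84)]
spare_module [([234.0, 437.0], 0.78)]
rack [([240.0, 433.0], 0.97)]
console [([218.0, 215.0], 0.67)]
reset_button []
screwdriver [([217.0, 213.0], 0.57), ([189.0, 208.0], 0.51)]
oil_bottle [([167.0, 232.0], 0.71)]
block_padlock [([183.0, 440.0], 0.78)]
lock_cylinder [([150.0, 267.0], 0.64)]
side [[487.0, 0.0, 315.0], [0.0, 487.0, 200.5], [0.0, 0.0, 1.0]] [-0.094  0.     0.     0.     0.   ] pos [-0.084 -1.116  1.05 ] [[0.83, -0.56, -0.01], [-0.34, -0.49, -0.8], [0.44, 0.67, -0.6]]
module [([302.0, 354.0], 0.62)]
spare_module []
rack [([320.0, 358.0], 0.78)]
console [([179.0, 257.0], 0.74)]
reset_button []
screwdriver [([148.0, 274.0], 0.6)]
oil_bottle [([172.0, 301.0], 0.7)]
block_padlock [([290.0, 408.0], 0.68)]
lock_cylinder []
{'time_s': 1.0, 'joints': array([ 1.27701655e+00,  3.19566543e-01,  1.56445011e+00,  5.54631581e-06,
        1.25739922e+00, -2.00167344e-02]), 'qvel': array([ 1.11367266e-03,  8.26388173e-05, -2.30208154e-03,  1.35876443e-03,
        1.13520738e-03,  3.62069439e-04]), 'joint_efforts': array([-2.89787304e-04, -4.15433908e+01, -2.34425551e+01,  4.62703395e-05,
        4.04908978e-04,  6.28846564e-06]), 'tcp_pos': array([0.15547259, 0.55362136, 0.21587658]), 'tool_rot': array([1.36455320e-01, 9.90646222e-01, 8.77176872e-05, 1.12058421e-05]), 'force': array([-0.63937153, -0.47624289, -0.22117263]), 'moment': array([ 0.06054911, -0.00109778,  0.02429425]), 'grip_force': 0.0, 'finger_gap': 0.08573640412420387}
```

View pics/top0.png

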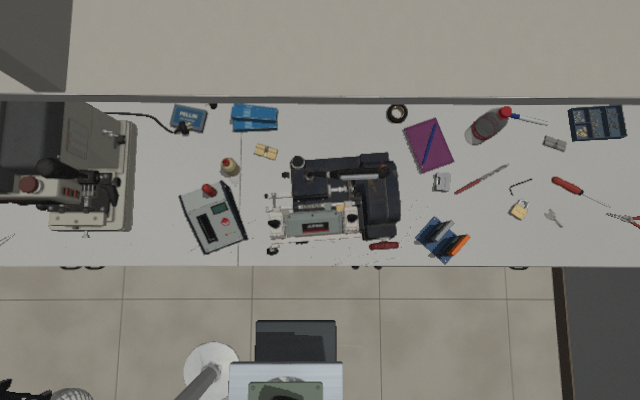

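View pics/side0.png

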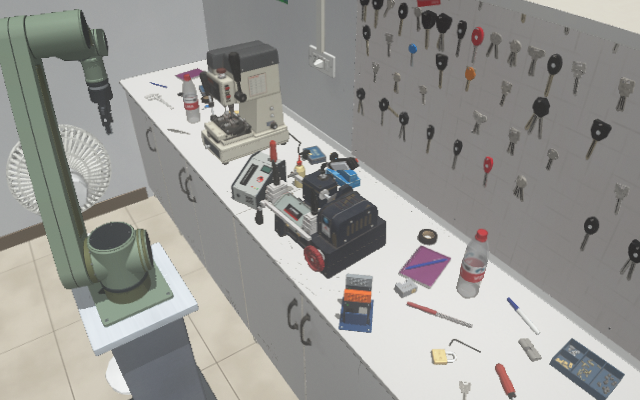

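```bash
python3 - <<'E'
import cv2, numpy as np
t=cv2.imread("pics/top0.png"); s=cv2.imread("pics/side0.png")
def crop(im,r,c,h=75,w=100,f=4):
    p=cv2.resize(im[r:r+h,c:c+w],None,fx=f,fy=f,interpolation=cv2.INTER_CUBIC)
    for i in range(0,w,10): 
        cv2.line(p,(i*f,0),(i*f,6 if (c+i)%50 else 20),(0,255,0),1)
    for i in range(0,h,10): cv2.line(p,(0,i*f),(6 if (r+i)%50 else 20,i*f),(0,255,0),1)
    cv2.putText(p,f"r{r} c{c}",(250,290),0,.6,(0,0,255),2); return p
cv2.imwrite("pics/m1.png",np.vstack([np.hstack([crop(t,200,390),crop(t,180,170)]),np.hstack([crop(s,265,310),crop(s,135,220)])]))
E
```

```text
(no output)
```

View pics/m1.png

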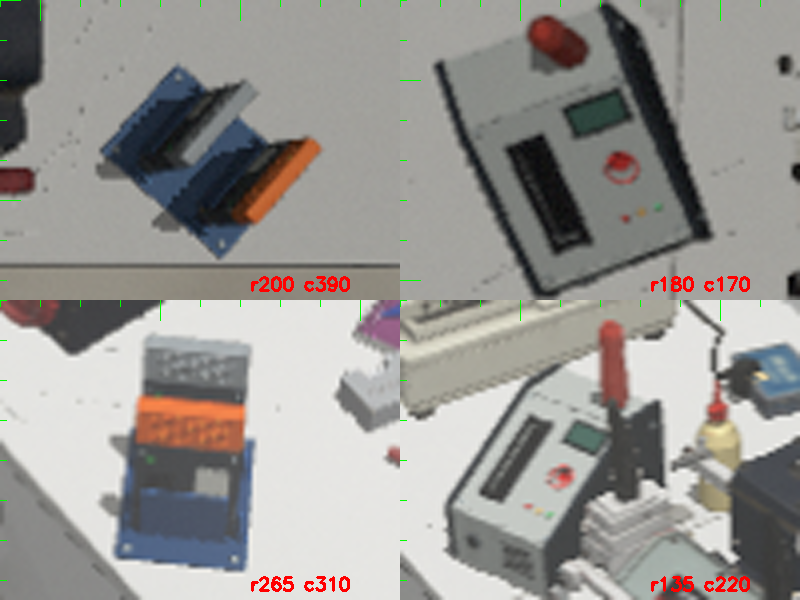

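```bash
cat >> look.py <<'E'
from scipy.optimize import least_squares
from scipy.spatial.transform import Rotation as Ro
CAL={c:get_calibration(c) for c in("top","side")}
def proj(X,c):
    k=CAL[c]; return cv2.projectPoints(np.atleast_2d(X).astype(float),cv2.Rodrigues(k["R"])[0],k["t"],k["K"],k["distortion"])[0][:,0]
def ray(p,c):
    k=CAL[c]; u=cv2.undistortPoints(np.array([[p]],float),k["K"],k["distortion"])[0,0]
    return -k["R"].T@k["t"], k["R"].T@np.array([u[0],u[1],1])
def hit(p,c,n,d):  # plane n.X=d
    o,v=ray(p,c); return o+v*(d-n@o)/(n@v)
def rz(a): return Ro.from_euler("z",a).as_matrix()
def fit(obs,x0):  # obs: (cam,pix,local) ; returns x,y,yaw
    def f(p): return np.concatenate([(proj(rz(p[2])@np.array(l)+[p[0],p[1],0],c)[0]-px) for c,px,l in obs])
    r=least_squares(f,x0,loss="soft_l1"); return r.x,f(r.x).reshape(-1,2)
E
python3 - <<'E'
from look import *
T0=lambda x,y:("top",np.array([390+x/4,200+y/4])-.4); T1=lambda x,y:("top",np.array([170+(x-400)/4,180+y/4])-.4)
S0=lambda x,y:("side",np.array([310+x/4,265+(y-300)/4])-.4); S1=lambda x,y:("side",np.array([220+(x-400)/4,135+(y-300)/4])-.4)
# rack: x axis from left->top corner in top view; orange side: y sign
h,w=.044,.058
for s in (1,):
    # rack y chosen so that 'left' corner=( -h,+w), top=(h,+w), bottom=(-h,-w)
    o=[(*T0(100,152),(-h,w,.003)),(*T0(180,66),(h,w,.003)),(*T0(220,258),(-h,-w,.003)),(*S0(115,558),(-h,-w,.003)),(*S0(247,570),(h,-w,.003))]
    # side assignment check both
    p,r=fit(o,[.35,-.37,-.8]); print("rack",p.round(4),r.round(1).tolist())
    R=rz(p[2]); 
    for sgn in(1,-1):
        m=R@[0,sgn*.028,.123]+[p[0],p[1],0]; print("bay",sgn,m.round(4),proj(m,"top").round(1),proj(m,"side").round(1))
# console
W=.061
o=[(*T1(438,62),(.081,W,.123)),(*T1(607,5),(.081,-W,.123)),(*T1(708,238),(-.081,-W,.06)),(*T1(538,294),(-.081,W,.06)),
   (*S1(447,507),(-.081,W,.06)),(*S1(548,548),(-.081,-W,.06)),(*S1(557,367),(.081,W,.123))]
p,r=fit(o,[.5,.25,.4]); print("console",p.round(4),r.round(1).tolist())
R=rz(p[2]); n=R@[-.5,0,np.sqrt(3)/2]; d0=n@(np.array([p[0],p[1],0])+R@[-.081,0,.06])
loc=lambda X:(R.T@(X-[p[0],p[1],0])).round(4)
for nm,pts,off in(("slot",[T1(506,148),T1(543,135),T1(592,240),T1(556,255),S1(478,493),S1(503,503),S1(552,425),S1(530,418)],.004),("btn",[T1(622,167),S1(562,477)],0)):
    for c,q in pts: X=hit(q,c,n,d0+off); print(nm,c,X.round(4),loc(X))
z=np.array([0,0,1.])
print("sd top",[hit(T1(545,28)[1],"top",z,.208),hit(S1(610,324)[1],"side",z,.208)])
print("sd base",[hit(T1(575,52)[1],"top",z,.123),hit(S1(614,400)[1],"side",z,.123)], loc(hit(T1(575,52)[1],"top",z,.123)))
E
```

```text
rack [ 0.4962 -0.4467 -0.7433] [[0.4, -0.0], [-0.2, -0.4], [0.6, 0.7], [-0.1, -0.8], [-0.1, -0.1]]
bay 1 [ 0.5152 -0.4261  0.123 ] [[444.7 230.7]] [[359.5 275.4]]
bay -1 [ 0.4773 -0.4673  0.123 ] [[460.9 245.1]] [[357.8 291. ]]
console [0.5513 0.1987 0.3611] [[-0.1, 1.1], [1.1, -0.2], [-0.8, -0.9], [-0.1, 0.7], [-0.4, -0.7], [0.4, 0.6], [0.4, -0.5]]
slot top [0.5513 0.2377 0.1193] [0.0138 0.0365 0.1193]
slot top [0.5601 0.2136 0.1192] [0.0135 0.0108 0.1192]
slot top [0.4923 0.1875 0.0772] [-0.0592  0.0104  0.0772]
slot top [0.482  0.2118 0.0766] [-0.0602  0.0367  0.0766]
slot side [0.4779 0.2077 0.0735] [-0.0655  0.0343  0.0735]
slot side [0.4887 0.1807 0.0739] [-0.0649  0.0053  0.0739]
slot side [0.5561 0.2079 0.1159] [0.0077 0.0069 0.1159]
slot side [0.546  0.2306 0.115 ] [0.0063 0.0317 0.115 ]
btn top [0.541  0.1653 0.0944] [-0.0214 -0.0277  0.0944]
btn side [0.5389 0.1618 0.0925] [-0.0247 -0.0301  0.0925]
sd top [array([0.6176019 , 0.19329855, 0.208     ]), array([0.61217055, 0.19115476, 0.208     ])]
sd base [array([0.61577584, 0.19353058, 0.123     ]), array([0.6169651 , 0.20238021, 0.123     ])] [ 0.0585 -0.0276  0.123 ]
```

Request:
play_rows(series=[{"translation":[-0.99,-0.62,-0.85],"turn":0.448},{"translation":[-0.99,-0.62,-0.85],"turn":0.448},{"translation":[-0.99,-0.62,-0.85],"turn":0.448},{"translation":[-0.99,-0.62,-0.85],"turn":0.448}], hand=-0.06)

```text
time_s: 1.5
tcp_pos: [0.275, 0.4226, 0.346]
tool_rot: [0.364, 0.931, 0.002, 0.001]
force: [0.6, -0.0, -1.2]
finger_gap: 0.0397
grip_force: 0.0
```

```bash
cat >> look.py <<'E'
def st():
    s=readout.read_state(); R=Ro.from_quat(s["tool_rot"]).as_matrix()
    print("t",round(s["time_s"],2),"tcp",s["tcp_pos"].round(4),"yaw_y",np.degrees(np.arctan2(R[1,1],R[0,1])).round(2),"down",R[2,2].round(4),"F",s["force"].round(1),"gap",round(s["finger_gap"],4),"grip",round(s["grip_force"],1),"j6",s["joints"][5].round(2)); return s,R
def go(*ws):
    s,R=st(); p=s["tcp_pos"]
    for w in ws: print(w,"->",(R.T@(np.array(w)-p)/.15).round(3))
E
python3 -c "
from look import *
go((.42,.25,.36),(.45,.05,.36))"
```

```text
t 1.5 tcp [0.275  0.4226 0.346 ] yaw_y 47.29 down -1.0 F [ 0.6 -0.  -1.2] gap 0.0397 grip 0.0 j6 0.15
(0.42, 0.25, 0.36) -> [-1.491 -0.189 -0.094]
(0.45, 0.05, 0.36) -> [-2.542 -1.033 -0.098]
```

Request:
play_rows(series=[{"translation":[-1,-0.69,0],"turn":0},{"translation":[-1,-0.69,0],"turn":0},{"translation":[-1,-0.69,0],"turn":0}])

```text
time_s: 1.88
tcp_pos: [0.3138, 0.2443, 0.3435]
tool_rot: [0.363, 0.932, 0.0, 0.0]
force: [1.1, -0.7, 0.2]
finger_gap: 0.0403
grip_force: 0.0
```

Request:
play_rows(series=[{"translation":[-1,-0.69,0],"turn":0},{"translation":[-1,-0.69,0],"turn":0},{"translation":[-1,-0.69,0],"turn":0}])

```text
time_s: 2.25
tcp_pos: [0.3542, 0.0665, 0.3436]
tool_rot: [0.363, 0.932, 0.0, 0.001]
force: [0.5, 0.8, 0.5]
finger_gap: 0.0398
grip_force: 0.0
```

Request:
play_rows(series=[{"translation":[-1,-0.69,0],"turn":0},{"translation":[-1,-0.69,0],"turn":0},{"translation":[-1,-0.69,0],"turn":0}])

```text
time_s: 2.62
tcp_pos: [0.3947, -0.1114, 0.3436]
tool_rot: [0.363, 0.932, 0.0, 0.001]
force: [0.7, 1.1, -0.3]
finger_gap: 0.0403
grip_force: 0.0
```

Request:
play_rows(series=[{"translation":[-1,-0.69,0],"turn":0},{"translation":[-1,-0.69,0],"turn":0},{"translation":[-1,-0.69,0],"turn":0},{"translation":[-1,-0.69,0],"turn":0}])

```text
time_s: 3.12
tcp_pos: [0.4354, -0.2901, 0.3419]
tool_rot: [0.365, 0.931, -0.0, -0.001]
force: [-0.4, 1.2, -1.1]
finger_gap: 0.0401
grip_force: 0.0
```

```bash
python3 -c "
from look import *
go((.4773,-.4673,.25),(.4773,-.4673,.099))"
```

```text
t 3.12 tcp [ 0.4354 -0.2901  0.3419] yaw_y 47.18 down -1.0 F [-0.4  1.2 -1.1] gap 0.0401 grip 0.0 j6 -1.43
(0.4773, -0.4673, 0.25) -> [-1.009 -0.676  0.611]
(0.4773, -0.4673, 0.099) -> [-1.01  -0.675  1.618]
```

Request:
play_rows(series=[{"translation":[-1,-0.675,0.3],"turn":0},{"translation":[-1,-0.675,0.61],"turn":0},{"translation":[-1,-0.675,0.61],"turn":0},{"translation":[-1,-0.675,0.61],"turn":0},{"translation":[-1,-0.675,0.61],"turn":0}])

```text
time_s: 3.75
tcp_pos: [0.4771, -0.4621, 0.2511]
tool_rot: [0.363, 0.932, 0.001, -0.001]
force: [0.1, 1.0, 0.6]
finger_gap: 0.0405
grip_force: 0.0
```

```bash
python3 - <<'E'
from look import *
go((.4773,-.4673,.099))
t=capture("top"); s=capture("side")
f=4
C=lambda im,r,c:cv2.resize(im[r:r+75,c:c+100,::-1],None,fx=f,fy=f,interpolation=cv2.INTER_CUBIC)
cv2.imwrite("pics/m2.png",np.hstack([C(t,200,390),C(s,245,310)]))
E
```

```text
t 3.75 tcp [ 0.4771 -0.4621  0.2511] yaw_y 47.43 down -1.0 F [0.1 1.  0.6] gap 0.0405 grip 0.0 j6 -1.61
(0.4773, -0.4673, 0.099) -> [-0.027 -0.025  1.014]
```

View pics/m2.png

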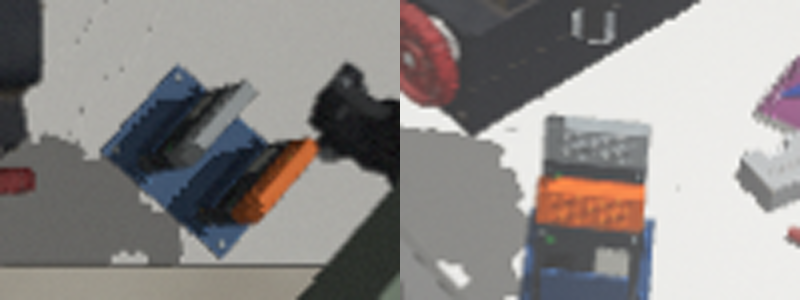

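Request:
play_rows(series=[{"translation":[-0.027,-0.025,0.4],"turn":0},{"translation":[-0.027,-0.025,0.7],"turn":0},{"translation":[-0.027,-0.025,0.9],"turn":0},{"translation":[-0.027,-0.025,1.0],"turn":0},{"translation":[-0.027,-0.025,1.0],"turn":0}])

```text
time_s: 4.47
tcp_pos: [0.4779, -0.4677, 0.1027]
tool_rot: [0.363, 0.932, -0.0, 0.0]
force: [0.0, 0.3, 1.2]
finger_gap: 0.0401
grip_force: 0.0
```

Request:
play_rows(series=[{"translation":[0,0,0],"turn":0},{"translation":[0,0,0],"turn":0},{"translation":[0,0,0],"turn":0},{"translation":[0,0,0],"turn":0},{"translation":[0,0,0],"turn":0}], hand=-1)

```text
time_s: 5.1
tcp_pos: [0.4784, -0.4692, 0.104]
tool_rot: [0.363, 0.932, -0.001, 0.002]
force: [-1.1, 0.7, 6.4]
finger_gap: 0.0089
grip_force: 58.8
```

```bash
python3 -c "
from look import *
go((.4773,-.4673,.099))"
```

```text
t 5.1 tcp [ 0.4784 -0.4692  0.104 ] yaw_y 47.42 down -1.0 F [-1.1  0.7  6.4] gap 0.0089 grip 58.8 j6 -1.62
(0.4773, -0.4673, 0.099) -> [0.014 0.005 0.033]
```

Request:
play_rows(series=[{"translation":[0,0,-0.2],"turn":0},{"translation":[0,0,-0.55],"turn":0},{"translation":[0,0,-0.95],"turn":0},{"translation":[0.4,0.1,-1],"turn":0},{"translation":[0.8,0.2,-1],"turn":0},{"translation":[1,0.25,-1],"turn":0},{"translation":[1,0.25,-1],"turn":0}])

```text
time_s: 5.98
tcp_pos: [0.3912, -0.3376, 0.2525]
tool_rot: [0.363, 0.932, 0.0, 0.0]
force: [1.3, -0.5, -1.3]
finger_gap: 0.009
grip_force: 58.8
```

```bash
python3 -c "
from look import *
go((.36,-.25,.33),(.36,-.05,.33),(.4,.1,.33),(.4253,.1757,.25))"
```

```text
t 5.97 tcp [ 0.3912 -0.3376  0.2525] yaw_y 47.47 down -1.0 F [ 1.3 -0.5 -1.3] gap 0.009 grip 58.8 j6 -1.56
(0.36, -0.25, 0.33) -> [ 0.548  0.29  -0.517]
(0.36, -0.05, 0.33) -> [ 1.449  1.273 -0.517]
(0.4, 0.1, 0.33) -> [ 1.928  2.19  -0.517]
(0.4253, 0.1757, 0.25) -> [2.145 2.676 0.017]
```

Request:
play_rows(series=[{"translation":[0.3,0.15,-0.3],"turn":0},{"translation":[0.6,0.35,-0.52],"turn":0},{"translation":[0.85,0.65,-0.52],"turn":0},{"translation":[1,0.95,-0.52],"turn":0}])

```text
time_s: 6.48
tcp_pos: [0.3788, -0.1318, 0.331]
tool_rot: [0.364, 0.932, 0.0, 0.002]
force: [1.5, -1.0, -2.6]
finger_gap: 0.009
grip_force: 58.9
```

Request:
play_rows(series=[{"translation":[0.25,0.35,0],"turn":-0.17},{"translation":[0.5,0.65,0],"turn":-0.35},{"translation":[0.65,0.95,0],"turn":-0.53},{"translation":[0.7,1,0],"turn":-0.7},{"translation":[0.7,1,0],"turn":-0.88},{"translation":[0.7,1,0],"turn":-1},{"translation":[0.7,1,0],"turn":-1}])

```text
time_s: 7.35
tcp_pos: [0.4034, 0.0486, 0.3298]
tool_rot: [-0.151, 0.989, -0.0, 0.0]
force: [0.1, -0.8, -1.4]
finger_gap: 0.0092
grip_force: 59.0
```

```bash
python3 -c "
from look import *
go((.4253,.1757,.2),(.4253,.1757,.122))"
```

```text
t 7.35 tcp [0.4034 0.0486 0.3298] yaw_y 107.34 down -1.0 F [ 0.1 -0.8 -1.4] gap 0.0092 grip 59.0 j6 -1.78
(0.4253, 0.1757, 0.2) -> [-0.392  0.766  0.865]
(0.4253, 0.1757, 0.122) -> [-0.391  0.766  1.385]
```

Request:
play_rows(series=[{"translation":[-0.2,0.4,0],"turn":-0.057},{"translation":[-0.39,0.766,0.1],"turn":-0.057},{"translation":[-0.39,0.766,0.4],"turn":-0.057},{"translation":[-0.39,0.766,0.75],"turn":-0.057},{"translation":[-0.39,0.766,1],"turn":-0.057},{"translation":[-0.39,0.766,1],"turn":-0.057}])

```text
time_s: 8.1
tcp_pos: [0.4225, 0.175, 0.1775]
tool_rot: [-0.18, 0.984, -0.001, -0.003]
force: [-0.2, -0.3, -1.2]
finger_gap: 0.0085
grip_force: 59.1
```

```bash
python3 -c "
from look import *
go((.4253,.1757,.122))
im=[capture(c) for c in('top','side')]
C=lambda im,r,c:cv2.resize(im[r:r+100,c:c+100,::-1],None,fx=4,fy=4,interpolation=cv2.INTER_CUBIC)
cv2.imwrite('pics/m3.png',np.hstack([C(im[0],180,170),C(im[1],120,200)]))"
```

```text
t 8.1 tcp [0.4225 0.175  0.1775] yaw_y 110.74 down -1.0 F [-0.2 -0.3 -1.2] gap 0.0085 grip 59.1 j6 -1.57
(0.4253, 0.1757, 0.122) -> [-0.022 -0.003  0.37 ]
```

View pics/m3.png

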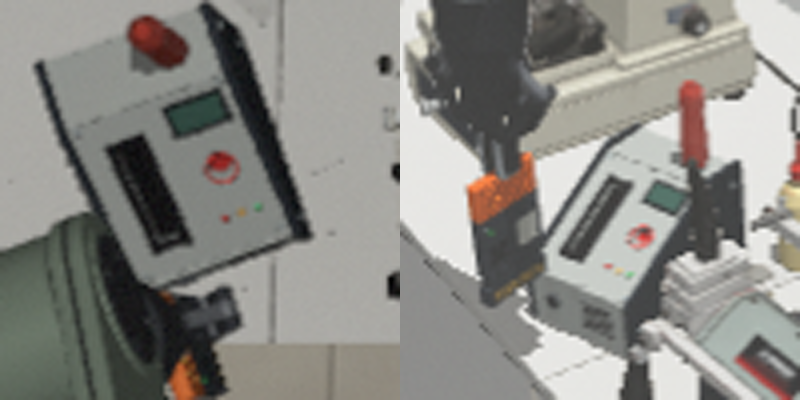

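Request:
play_rows(series=[{"translation":[0,0,0.2],"turn":0},{"translation":[0,0,0.37],"turn":0},{"translation":[-0.04,0,0.37],"turn":0},{"translation":[-0.08,0,0.37],"turn":0},{"translation":[-0.12,0,0.37],"turn":0},{"translation":[-0.15,0,0.37],"turn":0}])

```text
time_s: 8.95
tcp_pos: [0.4442, 0.1835, 0.1248]
tool_rot: [-0.181, 0.983, -0.0, -0.001]
force: [-4.8, -3.1, 1.7]
finger_gap: 0.009
grip_force: 59.2
```

```bash
python3 -c "
from look import *
s,R=st();print(s['moment'])"
```

```text
t 8.95 tcp [0.4442 0.1835 0.1248] yaw_y 110.85 down -1.0 F [-4.8 -3.1  1.7] gap 0.009 grip 59.2 j6 -1.57
[-0.38655268  1.18187293  0.01707358]
```

Request:
play_rows(series=[{"translation":[-0.03,0,0],"turn":0},{"translation":[-0.06,0,0],"turn":0},{"translation":[-0.09,0,0],"turn":0},{"translation":[-0.12,0,0],"turn":0},{"translation":[-0.15,0,0],"turn":0},{"translation":[-0.18,0,0],"turn":0},{"translation":[-0.18,0,0],"turn":0}])

```text
time_s: 9.82
tcp_pos: [0.4708, 0.1935, 0.1245]
tool_rot: [-0.181, 0.983, 0.0, 0.0]
force: [-4.1, -1.8, 2.8]
finger_gap: 0.0087
grip_force: 58.6
```

```bash
cat >> look.py <<'E'
def tilt(cam="side"):
    # module axis angle from the finder's silhouette, printed as image line; grid search tilt in vertical plane along tool x
    s,R=st(); capture(cam); r=finder.silhouettes("module",cam)
    if not r: print("none"); return
    m=r[0]["pixels"].astype(np.float32); print("conf",r[0]["confidence"],"px",m.sum(),"at",np.round(r[0]["at"]))
    g=s["tcp_pos"]-R[:,2]*.008
    def mask(p):
        a,dx,dh=p; A=R[:,0]; ax=np.array([0,0,1])*np.cos(a)+A*np.sin(a); w=A*np.cos(a)-np.array([0,0,1])*np.sin(a)
        foot=g-ax*(.109+dh)+w*dx
        P=[foot+w*i*.035+R[:,1]*j*.006+ax*k for i in(-1,1) for j in(-1,1) for k in(0,.12)]
        q=proj(np.array(P),cam); z=np.zeros((400,640),np.float32); cv2.fillConvexPoly(z,cv2.convexHull(np.round(q*16).astype(np.int32)),1,shift=4); return z
    best=max(((2*(mask((a,dx,dh))*m).sum()/(mask((a,dx,dh)).sum()+m.sum()),round(np.degrees(a),1),dx,dh) for a in np.radians(np.arange(-45,46,1.5)) for dx in np.arange(-.012,.0121,.004) for dh in(-.01,-.005,0,.005,.01)))
    print("IoU-like",best)
E
python3 -c "
from look import *
tilt()
im=capture('side')
C=lambda im,r,c:cv2.resize(im[r:r+100,c:c+100,::-1],None,fx=4,fy=4,interpolation=cv2.INTER_CUBIC)
cv2.imwrite('pics/m4.png',C(im,120,200))"
```

```text
t 9.82 tcp [0.4708 0.1935 0.1245] yaw_y 110.85 down -1.0 F [-4.1 -1.8  2.8] gap 0.0087 grip 58.6 j6 -1.57
conf 0.77 px 492.0 at [185. 232.]
IoU-like (np.float32(0.91195554), np.float64(-19.5), np.float64(0.008), 0.005)
```

View pics/m4.png

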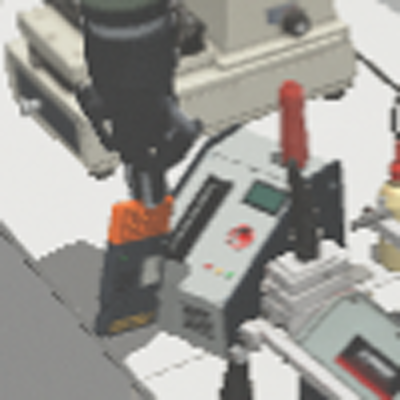

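Request:
play_rows(series=[{"translation":[-0.03,0,0],"turn":0},{"translation":[-0.055,0,0],"turn":0},{"translation":[-0.055,0,0],"turn":0}])

```text
time_s: 10.35
tcp_pos: [0.4784, 0.1965, 0.1243]
tool_rot: [-0.181, 0.983, 0.0, 0.0]
force: [-3.4, -0.6, 1.8]
finger_gap: 0.0085
grip_force: 58.6
```

```bash
python3 -c "
from look import *
tilt()
tilt('top')"
```

```text
t 10.35 tcp [0.4784 0.1965 0.1243] yaw_y 110.85 down -1.0 F [-3.4 -0.6  1.8] gap 0.0085 grip 58.6 j6 -1.57
conf 0.76 px 511.0 at [185. 231.]
IoU-like (np.float32(0.9349221), np.float64(-31.5), np.float64(0.008), 0.01)
t 10.45 tcp [0.478  0.1964 0.1243] yaw_y 110.85 down -1.0 F [-2.9 -1.   1.4] gap 0.0081 grip 58.8 j6 -1.57
conf 0.69 px 291.0 at [258. 217.]
IoU-like (np.float32(0.7610147), np.float64(-21.0), np.float64(0.012), 0.01)
```

Request:
play_rows(series=[{"translation":[0.15,0,0],"turn":0},{"translation":[0.3,0,-0.1],"turn":0},{"translation":[0.3,0,-0.5],"turn":0},{"translation":[0.3,0,-0.9],"turn":0.1},{"translation":[0.3,0,-1],"turn":0.28},{"translation":[0.3,0,-1],"turn":0.46},{"translation":[0.3,0,-1],"turn":0.64},{"translation":[0.3,0,-1],"turn":0.82},{"translation":[0.3,0,-1],"turn":1}])

```text
time_s: 11.68
tcp_pos: [0.4372, 0.1808, 0.2744]
tool_rot: [0.336, 0.942, 0.001, 0.001]
force: [-1.0, 0.4, -2.1]
finger_gap: 0.0082
grip_force: 65.1
```

Request:
play_rows(series=[{"translation":[0,0,0],"turn":0.17},{"translation":[0,0,0],"turn":0.35},{"translation":[0,0,0],"turn":0.52},{"translation":[0,0,0],"turn":0.7},{"translation":[0,0,0],"turn":0.87},{"translation":[0,0,0],"turn":1}])

```text
time_s: 12.42
tcp_pos: [0.4372, 0.1807, 0.2744]
tool_rot: [0.761, 0.649, 0.002, 0.001]
force: [0.0, 0.7, -2.2]
finger_gap: 0.0081
grip_force: 65.1
```

Request:
play_rows(series=[{"translation":[0,0,0],"turn":0.17},{"translation":[0,0,0],"turn":0.35},{"translation":[0,0,0],"turn":0.52},{"translation":[0,0,0],"turn":0.7},{"translation":[0,0,0],"turn":0.87},{"translation":[0,0,0],"turn":1},{"translation":[0,0,0],"turn":1}])

```text
time_s: 13.3
tcp_pos: [0.4368, 0.1806, 0.2744]
tool_rot: [0.983, 0.184, 0.001, -0.0]
force: [0.6, 0.1, -0.8]
finger_gap: 0.0084
grip_force: 65.1
```

```bash
python3 -c "
from look import *
tilt()
tilt('top')
go((.4379,.1805,.223))
im=[capture(c) for c in('top','side')]
C=lambda im,r,c:cv2.resize(im[r:r+100,c:c+100,::-1],None,fx=4,fy=4,interpolation=cv2.INTER_CUBIC)
cv2.imwrite('pics/m5.png',np.hstack([C(im[0],180,170),C(im[1],105,200)]))"
```

```text
t 13.3 tcp [0.4368 0.1806 0.2744] yaw_y -68.77 down -1.0 F [ 0.6  0.1 -0.8] gap 0.0084 grip 65.1 j6 1.57
conf 0.6 px 578.0 at [149. 231.]
IoU-like (np.float32(0.9416598), np.float64(-19.5), np.float64(0.004), 0.005)
t 13.4 tcp [0.4364 0.1805 0.2743] yaw_y -68.74 down -1.0 F [ 0.4  0.3 -1.9] gap 0.0082 grip 65.1 j6 1.57
conf 0.78 px 214.0 at [243. 199.]
IoU-like (np.float32(0.5546875), np.float64(-12.0), np.float64(0.012), 0.005)
t 13.5 tcp [0.4362 0.1804 0.2743] yaw_y -68.79 down -1.0 F [-0.4  0.6 -1.4] gap 0.0089 grip 65.1 j6 1.57
(0.4379, 0.1805, 0.223) -> [0.011 0.004 0.342]
```

View pics/m5.png

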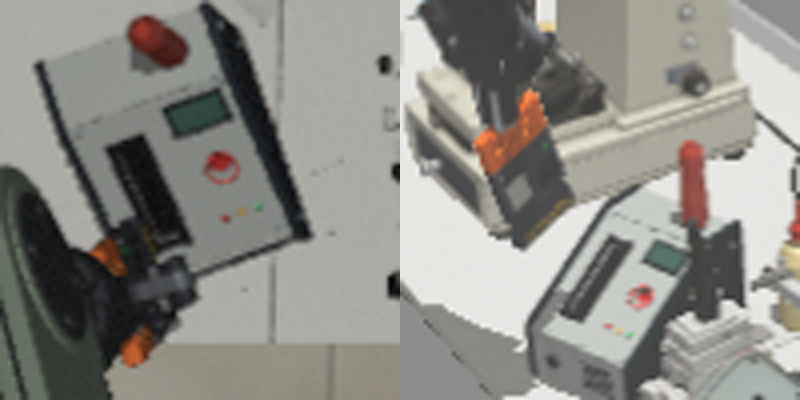

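```bash
cat >> look.py <<'E'
def fitmod(px,jn,h=.12):  # px: near-face corners TR,BR,BL,TL (R=+w side) in side image; jn: sign of near face along tool y
    s,R=st(); g=s["tcp_pos"]-R[:,2]*.008; A=R[:,0]; Z=np.array([0,0,1.])
    def pts(p):
        a,dx,dh=p; ax=Z*np.cos(a)+A*np.sin(a); w=A*np.cos(a)-Z*np.sin(a); f=g-ax*(.109+dh)+w*dx+R[:,1]*jn*.006
        return np.array([f+w*.035+ax*h,f+w*.035,f-w*.035,f-w*.035+ax*h])
    r=least_squares(lambda p:(proj(pts(p),"side")-px).ravel(),[-.5,0,0],x_scale=[.1,.01,.01])
    print("tilt",np.degrees(r.x[0]).round(1),"dx,dh",r.x[1:].round(4),"res",r.fun.round(1))
E
python3 - <<'E'
from look import *
Q=lambda x,y:np.array([200+(x-400)/4,105+y/4])-.4
fitmod(np.array([Q(540,92),Q(573,197),Q(522,247),Q(478,138)]),1)
fitmod(np.array([Q(540,92),Q(573,197),Q(522,247),Q(478,138)]),-1)
E
```

```text
t 13.6 tcp [0.436  0.1803 0.2743] yaw_y -68.82 down -1.0 F [ 0.3  0.1 -0.8] gap 0.0084 grip 65.1 j6 1.57
tilt -12.9 dx,dh [ 0.0098 -0.0028] res [-0.6 -1.1  0.1  0.1 -0.3  0.5  0.8  0.5]
t 13.6 tcp [0.436  0.1803 0.2743] yaw_y -68.82 down -1.0 F [ 0.3  0.1 -0.8] gap 0.0084 grip 65.1 j6 1.57
tilt -12.8 dx,dh [0.0189 0.009 ] res [-0.6 -0.8 -0.1  0.  -0.3  0.3  1.   0.5]
```

```bash
cat >> look.py <<'E'
def edgefit(out=None,cam="side",arange=(-40,0)):
    s,R=st(); im=capture(cam); g0=cv2.GaussianBlur(cv2.cvtColor(im,cv2.COLOR_RGB2GRAY).astype(np.float32),(0,0),.7)
    g=s["tcp_pos"]-R[:,2]*.008; A=R[:,0]; Z=np.array([0,0,1.]); jn=1 if R[1,1]<0 else -1
    u=np.linspace(.03,.97,40)[:,None]
    def lines(a,dx,dh):
        ax=Z*np.cos(a)+A*np.sin(a); w=A*np.cos(a)-Z*np.sin(a); f=g-ax*(.109+dh)+w*dx; n=R[:,1]*jn*.006
        h=.083
        P=[(f+w*.035+n,f+w*.035+ax*h+n),(f-w*.035+n,f+w*.035+n),(f-w*.035+ax*h+n,f-w*.035+n)]
        return P,f,ax,w
    def sc(p):
        P=lines(*p)[0]; tot=0
        for k,(x,y) in enumerate(P):
            q=proj(x+(y-x)*u,cam); d=q[-1]-q[0]; nn=np.array([d[1],-d[0]])/np.linalg.norm(d)
            c=np.mean(proj(np.array([P[1][0],P[0][1]]),cam),0); nn*=np.sign(nn@(q.mean(0)-c))
            smp=lambda e:cv2.remap(g0,(q+nn*e)[:,0].astype(np.float32)[:,None],(q+nn*e)[:,1].astype(np.float32)[:,None],cv2.INTER_LINEAR)[:,0]
            tot+=np.mean(np.clip(smp(1.2)-smp(-1.2),-20,70))
        return tot
    cand=sorted(((sc((a,dx,dh)),np.degrees(a).round(1),round(dx,3),round(dh,3)) for a in np.radians(np.arange(*arange,1.5)) for dx in np.arange(-.016,.0221,.002) for dh in np.arange(-.012,.0121,.003)),reverse=True)
    for c in cand[:6]: print(c)
    b=cand[0]; P,f,ax,w=lines(np.radians(b[1]),b[2],b[3]); print("foot",f.round(4))
    if out:
        c0=proj(f,cam)[0].astype(int)-[50,55]; v=cv2.resize(im[c0[1]:c0[1]+75,c0[0]:c0[0]+100,::-1],None,fx=8,fy=8,interpolation=cv2.INTER_CUBIC)
        for x,y in P: 
            q=((proj(np.array([x,y]),cam)-c0+.5)*8).astype(int); cv2.line(v,tuple(map(int,q[0])),tuple(map(int,q[1])),(0,255,0),1)
        cv2.imwrite(out,v)
E
python3 -c "
from look import *
edgefit('pics/m6.png')"
```

```text
t 13.6 tcp [0.436  0.1803 0.2743] yaw_y -68.82 down -1.0 F [ 0.3  0.1 -0.8] gap 0.0084 grip 65.1 j6 1.57
(np.float32(191.76068), np.float64(-16.0), np.float64(0.002), np.float64(-0.0))
(np.float32(190.56754), np.float64(-16.0), np.float64(0.002), np.float64(0.003))
(np.float32(190.43294), np.float64(-14.5), np.float64(0.004), np.float64(-0.0))
(np.float32(190.04993), np.float64(-17.5), np.float64(0.0), np.float64(0.003))
(np.float32(190.03651), np.float64(-17.5), np.float64(0.0), np.float64(-0.0))
(np.float32(188.34264), np.float64(-14.5), np.float64(0.004), np.float64(0.003))
foot [0.4658 0.1919 0.1781]
```

View pics/m6.png

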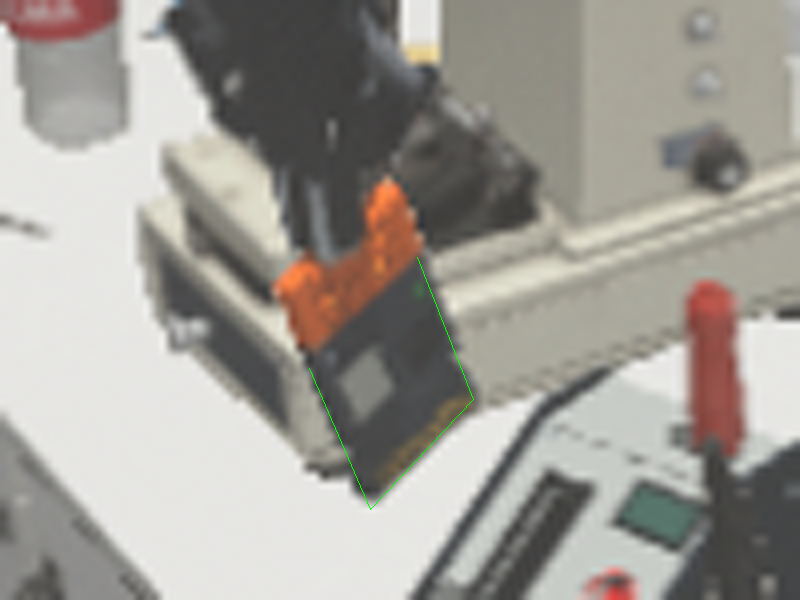

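```bash
python3 -c "
from look import *
go((.4815,.1963,.2057))"
```

```text
t 13.65 tcp [0.436  0.1803 0.2743] yaw_y -68.83 down -1.0 F [ 0.3  0.5 -1.1] gap 0.0085 grip 65.1 j6 1.57
(0.4815, 0.1963, 0.2057) -> [0.321 0.01  0.458]
```

Request:
play_rows(series=[{"translation":[0.2,0.01,0.1],"turn":0.008},{"translation":[0.32,0.01,0.3],"turn":0.008},{"translation":[0.32,0.01,0.46],"turn":0.008},{"translation":[0.32,0.01,0.46],"turn":0.008},{"translation":[0.32,0.01,0.46],"turn":0.008}])

```text
time_s: 14.28
tcp_pos: [0.4817, 0.1964, 0.2064]
tool_rot: [0.984, 0.179, 0.001, -0.0]
force: [0.6, 0.1, -1.7]
finger_gap: 0.0082
grip_force: 65.1
```

```bash
python3 -c "
from look import *
edgefit()
go((.4815,.1963,.2057))
for c in ('side','top'):
    im=capture(c); C=im[140:240,180:280] if c=='top' else im[115:215,210:310]
    cv2.imwrite('pics/p_%s.png'%c,cv2.resize(C[:,:,::-1],None,fx=4,fy=4,interpolation=cv2.INTER_CUBIC))
cv2.imwrite('pics/m7.png',np.hstack([cv2.imread('pics/p_side.png'),cv2.imread('pics/p_top.png')]))
"
```

```text
t 14.28 tcp [0.4817 0.1964 0.2064] yaw_y -69.33 down -1.0 F [ 0.6  0.1 -1.7] gap 0.0082 grip 65.1 j6 1.58
(np.float32(134.31029), np.float64(-16.0), np.float64(0.004), np.float64(-0.012))
(np.float32(133.85309), np.float64(-13.0), np.float64(0.006), np.float64(-0.012))
(np.float32(132.57758), np.float64(-14.5), np.float64(0.004), np.float64(-0.012))
(np.float32(131.59016), np.float64(-17.5), np.float64(0.002), np.float64(-0.012))
(np.float32(129.90167), np.float64(-16.0), np.float64(0.004), np.float64(-0.009))
(np.float32(129.59729), np.float64(-11.5), np.float64(0.006), np.float64(-0.012))
foot [0.5103 0.2072 0.1223]
t 14.32 tcp [0.4818 0.1965 0.2067] yaw_y -69.33 down -1.0 F [-0.3  0.8 -1.8] gap 0.0083 grip 65.1 j6 1.58
(0.4815, 0.1963, 0.2057) -> [-0.002  0.     0.007]
```

View pics/m7.png

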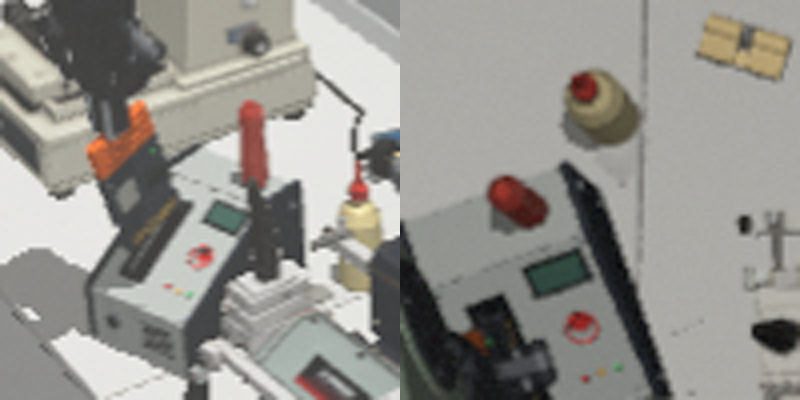

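Request:
play_rows(series=[{"translation":[0.02,0,0.035],"turn":0},{"translation":[0.04,0,0.07],"turn":0},{"translation":[0.055,0,0.095],"turn":0},{"translation":[0.07,0,0.12],"turn":0},{"translation":[0.07,0,0.12],"turn":0}])

```text
time_s: 15.05
tcp_pos: [0.4909, 0.2, 0.1867]
tool_rot: [0.984, 0.179, -0.0, -0.0]
force: [-0.0, 0.2, -1.8]
finger_gap: 0.0085
grip_force: 65.2
```

Request:
play_rows(series=[{"translation":[0.01,0,0.02],"turn":0},{"translation":[0.02,0,0.04],"turn":0},{"translation":[0.03,0,0.055],"turn":0},{"translation":[0.03,0,0.055],"turn":0}])

```text
time_s: 15.55
tcp_pos: [0.4952, 0.2015, 0.1786]
tool_rot: [0.984, 0.179, -0.0, -0.0]
force: [-0.5, 1.4, -3.4]
finger_gap: 0.0083
grip_force: 65.4
```

Request:
play_rows(series=[{"translation":[-0.03,0,0.01],"turn":0},{"translation":[-0.06,0,0.02],"turn":0},{"translation":[-0.09,0,0.03],"turn":0},{"translation":[-0.12,0,0.04],"turn":0},{"translation":[-0.15,0,0.045],"turn":0},{"translation":[-0.18,0,0.05],"turn":0},{"translation":[-0.18,0,0.05],"turn":0}])

```text
time_s: 16.42
tcp_pos: [0.4718, 0.1925, 0.1744]
tool_rot: [0.984, 0.179, 0.004, -0.0]
force: [0.4, 0.5, 10.3]
finger_gap: 0.0083
grip_force: 62.3
```

```bash
python3 -c "
from look import *
edgefit(); s,R=st(); d=s['tcp_pos']+[0,0,.008]-[.5513,.1987,0]; print('g local',rz(.3611).T@d, s['moment'])
"
```

```text
t 16.43 tcp [0.4718 0.1925 0.1744] yaw_y -69.33 down -1.0 F [ 0.4  0.5 10.3] gap 0.0083 grip 62.3 j6 1.58
(np.float32(146.29755), np.float64(-20.5), np.float64(0.008), np.float64(0.003))
(np.float32(145.95746), np.float64(-19.0), np.float64(0.01), np.float64(0.003))
(np.float32(145.52948), np.float64(-22.0), np.float64(0.006), np.float64(0.003))
(np.float32(145.44377), np.float64(-19.0), np.float64(0.01), np.float64(0.006))
(np.float32(145.1058), np.float64(-31.0), np.float64(0.0), np.float64(-0.0))
(np.float32(145.07529), np.float64(-29.5), np.float64(0.002), np.float64(-0.0))
foot [0.5154 0.2089 0.0806]
t 16.48 tcp [0.4719 0.1925 0.1744] yaw_y -69.34 down -1.0 F [-0.5  0.1 10.1] gap 0.0087 grip 62.3 j6 1.58
g local [-0.07649257  0.02221172  0.18237087] [ 0.28583239 -0.17629593  0.07053385]
```

Request:
play_rows(series=[{"translation":[0.01,0,0.0175],"turn":0},{"translation":[0.02,0,0.035],"turn":0},{"translation":[0.02,0,0.035],"turn":0}])

```text
time_s: 16.85
tcp_pos: [0.4732, 0.1931, 0.1664]
tool_rot: [0.984, 0.179, 0.001, -0.0]
force: [2.2, 1.9, 0.7]
finger_gap: 0.0086
grip_force: 58.8
```

```bash
python3 -c "
from look import *
edgefit('pics/m8.png'); s,R=st(); d=s['tcp_pos']+[0,0,.008]-[.5513,.1987,0]; print('g local',rz(.3611).T@d, s['moment'])
"
```

```text
t 16.85 tcp [0.4732 0.1931 0.1664] yaw_y -69.34 down -1.0 F [2.2 1.9 0.7] gap 0.0086 grip 58.8 j6 1.58
(np.float32(147.51389), np.float64(-19.0), np.float64(0.012), np.float64(-0.003))
(np.float32(147.05504), np.float64(-23.5), np.float64(0.008), np.float64(-0.006))
(np.float32(146.82338), np.float64(-20.5), np.float64(0.01), np.float64(-0.003))
(np.float32(146.34378), np.float64(-22.0), np.float64(0.01), np.float64(-0.006))
(np.float32(145.91484), np.float64(-25.0), np.float64(0.006), np.float64(-0.006))
(np.float32(145.85944), np.float64(-26.5), np.float64(0.006), np.float64(-0.006))
foot [0.5161 0.2093 0.0781]
t 16.9 tcp [0.473  0.1931 0.1663] yaw_y -69.34 down -1.0 F [1.5 2.4 0.2] gap 0.0084 grip 58.7 j6 1.58
g local [-0.07520193  0.02238527  0.17427349] [ 0.41879819 -0.52104498  0.05794179]
```

View pics/m8.png

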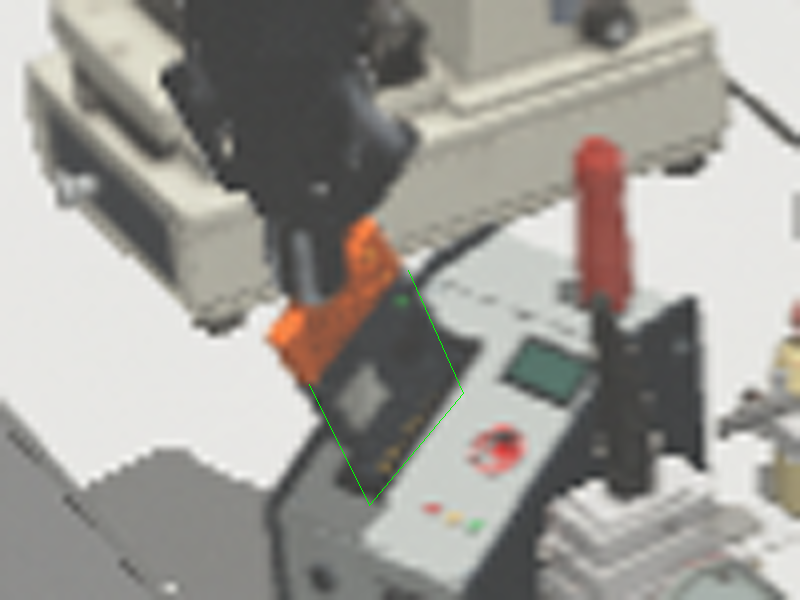

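Request:
play_rows(series=[{"translation":[0.0125,0,0.0215],"turn":0},{"translation":[0.025,0,0.043],"turn":0},{"translation":[0.0375,0,0.065],"turn":0},{"translation":[0.05,0,0.0866],"turn":0},{"translation":[0.05,0,0.0866],"turn":0}])

```text
time_s: 17.52
tcp_pos: [0.4797, 0.1957, 0.1527]
tool_rot: [0.984, 0.179, -0.0, 0.0]
force: [2.0, 2.7, -1.6]
finger_gap: 0.0084
grip_force: 58.4
```

Request:
play_rows(series=[{"translation":[0.0125,0,0.0215],"turn":0},{"translation":[0.025,0,0.043],"turn":0},{"translation":[0.0375,0,0.065],"turn":0},{"translation":[0.05,0,0.0866],"turn":0},{"translation":[0.0667,0,0.1155],"turn":0},{"translation":[0.0667,0,0.1155],"turn":0}])

```text
time_s: 18.27
tcp_pos: [0.4873, 0.1986, 0.1357]
tool_rot: [0.984, 0.179, -0.002, 0.0]
force: [-4.0, -0.7, 4.9]
finger_gap: 0.0085
grip_force: 59.5
```

```bash
python3 -c "
from look import *
s,R=st(); d=s['tcp_pos']+[0,0,.008]-[.5513,.1987,0]; print('g local',rz(.3611).T@d)
"
```

```text
t 18.27 tcp [0.4873 0.1986 0.1357] yaw_y -69.34 down -1.0 F [-4.  -0.7  4.9] gap 0.0085 grip 59.5 j6 1.58
g local [-0.05993293  0.02249352  0.14366467]
```

Request:
play_rows(series=[{"translation":[0.0167,0,0.0289],"turn":0},{"translation":[0.0333,0,0.0577],"turn":0},{"translation":[0.05,0,0.0866],"turn":0},{"translation":[0.05,0,0.0866],"turn":0}])

```text
time_s: 18.77
tcp_pos: [0.4927, 0.2008, 0.1219]
tool_rot: [0.984, 0.179, -0.004, 0.0]
force: [-5.3, -0.5, 2.2]
finger_gap: 0.0083
grip_force: 58.7
```

Request:
play_rows(series=[{"translation":[0.01,0,0.0173],"turn":0},{"translation":[0.02,0,0.0346],"turn":0},{"translation":[0.02,0,0.0346],"turn":0}])

```text
time_s: 19.15
tcp_pos: [0.4938, 0.2011, 0.1186]
tool_rot: [0.984, 0.179, -0.006, 0.001]
force: [-13.9, -3.5, 17.0]
finger_gap: 0.0085
grip_force: 71.6
```

Request:
play_rows(series=[{"translation":[0.008,0,0.0173],"turn":0},{"translation":[0.012,0,0.026],"turn":0},{"translation":[0.012,0,0.026],"turn":0}])

```text
time_s: 19.52
tcp_pos: [0.4928, 0.201, 0.1156]
tool_rot: [0.984, 0.179, -0.008, 0.001]
force: [-21.5, -4.4, 28.1]
finger_gap: 0.0085
grip_force: 86.5
```

```bash
python3 -c "
from look import *
s,R=st(); d=s['tcp_pos']+[0,0,.008]-[.5513,.1987,0]; print('g local',rz(.3611).T@d,s['moment'])
"
```

```text
t 19.52 tcp [0.4928 0.201  0.1156] yaw_y -69.38 down -0.9999 F [-21.5  -4.4  28.1] gap 0.0085 grip 86.5 j6 1.58
g local [-0.05392723  0.02278181  0.12364127] [-0.79897732  3.19680266 -0.1360629 ]
```

Request:
play_rows(series=[{"translation":[0,0,0],"turn":0},{"translation":[0,0,0],"turn":0},{"translation":[0,0,0],"turn":0}], hand=-0.1)

```text
time_s: 19.9
tcp_pos: [0.5005, 0.2033, 0.1132]
tool_rot: [0.984, 0.179, -0.001, 0.0]
force: [0.7, -0.7, -0.0]
finger_gap: 0.0386
grip_force: 0.0
```

Request:
play_rows(series=[{"translation":[0,0,-0.1],"turn":0},{"translation":[0,0,-0.3],"turn":0},{"translation":[0,0,-0.5],"turn":0},{"translation":[0,0,-0.6],"turn":0},{"translation":[0,0,-0.6],"turn":0}])

```text
time_s: 20.52
tcp_pos: [0.5012, 0.2037, 0.205]
tool_rot: [0.984, 0.179, 0.001, -0.0]
force: [0.0, -0.0, -1.0]
finger_gap: 0.0387
grip_force: 0.0
```

```bash
python3 -c "
from look import *
s,R=st(); r=rz(.3611)
X=r@[-.052,.0225,.18]+[.5513,.1987,0]; go(X)
im=capture('side')
f=r@[-.0245,.0225,.0926]+[.5513,.1987,0]; n=r@[-.5,0,.866]; w=r@[.866,0,.5]; y=r@[0,1,0]
m=finder.silhouettes('module','side')[0]; print(m['confidence'],np.round(m['at']),m['pixels'].sum())
g=cv2.GaussianBlur(im.astype(np.float32),(0,0),.6)
top=[f+n*(.055)+w*i*.035-y*.006 for i in(-1,0,1)]; print('expected top near edge px',proj(np.array(top),'side').round(1).tolist())
for h in np.arange(.035,.09,.003):
  q=proj(np.array([f+n*h+w*i*.03-y*.006 for i in np.linspace(-1,1,15)]),'side'); v=np.array([cv2.remap(g,np.float32([[a[0]]]),np.float32([[a[1]]]),1)[0,0] for a in q]); print(round(h,3),v.mean(0).round(), np.mean((v[:,0]>1.6*v[:,2])).round(2))
"
```

```text
t 20.52 tcp [0.5012 0.2037 0.205 ] yaw_y -69.34 down -1.0 F [ 0. -0. -1.] gap 0.0387 grip 0.0 j6 1.58
t 20.52 tcp [0.5012 0.2037 0.205 ] yaw_y -69.34 down -1.0 F [ 0. -0. -1.] gap 0.0387 grip 0.0 j6 1.58
[0.49470422 0.20137716 0.18      ] -> [-0.046 -0.001  0.167]
0.64 [289. 358.] 646
expected top near edge px [[238.2, 175.0], [243.6, 166.8], [249.0, 158.6]]
0.035 [156.  93.  67.] 1.0
0.038 [156.  93.  68.] 1.0
0.041 [158.  94.  68.] 1.0
0.044 [163.  95.  68.] 1.0
0.047 [171.  98.  68.] 1.0
0.05 [184. 102.  68.] 1.0
0.053 [196. 108.  69.] 1.0
0.056 [203. 114.  73.] 1.0
0.059 [207. 123.  82.] 1.0
0.062 [210. 140. 105.] 0.93
0.065 [215. 167. 141.] 0.33
0.068 [221. 196. 181.] 0.0
0.071 [226. 216. 208.] 0.0
0.074 [230. 227. 223.] 0.0
0.077 [230. 229. 226.] 0.0
0.08 [230. 230. 227.] 0.0
0.083 [227. 227. 224.] 0.0
0.086 [224. 224. 220.] 0.0
0.089 [221. 220. 216.] 0.0
```

Request:
play_rows(series=[{"translation":[-0.046,0,0],"turn":0},{"translation":[-0.046,0,0],"turn":0},{"translation":[-0.046,0,0.1],"turn":0},{"translation":[-0.046,0,0.18],"turn":0},{"translation":[-0.036,0,0.24],"turn":0},{"translation":[-0.03,0,0.27],"turn":0},{"translation":[-0.025,0,0.29],"turn":0},{"translation":[-0.02,0,0.31],"turn":0}], hand=-1)

```text
time_s: 21.62
tcp_pos: [0.4981, 0.2026, 0.1575]
tool_rot: [0.984, 0.179, 0.0, -0.0]
force: [-0.2, 0.2, -0.0]
finger_gap: -0.0001
grip_force: 0.0
```

Request:
play_rows(series=[{"translation":[0.008,0,0.014],"turn":0},{"translation":[0.016,0,0.028],"turn":0},{"translation":[0.024,0,0.042],"turn":0},{"translation":[0.024,0,0.042],"turn":0}])

```text
time_s: 22.12
tcp_pos: [0.5012, 0.2038, 0.151]
tool_rot: [0.984, 0.179, -0.0, -0.0]
force: [-1.0, -0.6, 0.1]
finger_gap: 0.0001
grip_force: 0.0
```

Request:
play_rows(series=[{"translation":[0.008,0,0.014],"turn":0},{"translation":[0.016,0,0.028],"turn":0},{"translation":[0.024,0,0.042],"turn":0},{"translation":[0.024,0,0.042],"turn":0}])

```text
time_s: 22.62
tcp_pos: [0.5045, 0.205, 0.1446]
tool_rot: [0.984, 0.179, -0.0, -0.0]
force: [0.4, 0.3, -0.2]
finger_gap: 0.0
grip_force: 0.0
```

Request:
play_rows(series=[{"translation":[0,0,0.014],"turn":0},{"translation":[0,0,0.028],"turn":0},{"translation":[0,0,0.042],"turn":0},{"translation":[0,0,0.042],"turn":0}])

```text
time_s: 23.12
tcp_pos: [0.5044, 0.205, 0.1383]
tool_rot: [0.984, 0.179, -0.0, 0.0]
force: [0.5, 0.4, -0.1]
finger_gap: -0.0001
grip_force: 0.0
```

```bash
python3 -c "
from look import *
s,R=st()
for c in('side','top'):
    im=capture(c); cv2.imwrite('pics/x_%s.png'%c,im[:,:,::-1])
    for q in('module','console'):
        for m in finder.silhouettes(q,c)[:3]:
            ys,xs=np.nonzero(m['pixels']); print(c,q,round(m['confidence'],2),np.round(m['at']),'rows',ys.min(),ys.max(),'cols',xs.min(),xs.max(),len(xs))
    o=(im[:,:,0].astype(int)>170)&(im[:,:,1]<135)&(im[:,:,1]>60)&(im[:,:,2]<75); n,l,stt,cen=cv2.connectedComponentsWithStats(o.astype(np.uint8)); print([(stt[i].tolist(),cen[i].round(1).tolist()) for i in range(1,n) if stt[i,4]>8])
    print('tip px',proj(s['tcp_pos']-[0,0,.011],c).round(1))
"
```

```text
t 23.12 tcp [0.5044 0.205  0.1383] yaw_y -69.34 down -1.0 F [ 0.5  0.4 -0.1] gap -0.0001 grip 0.0 j6 1.58
side module 0.66 [172. 247.] rows 160 182 cols 237 254 240
side module 0.41 [183. 260.] rows 151 208 cols 232 285 1569
side console 0.72 [182. 257.] rows 151 208 cols 231 285 1527
[([487, 157, 6, 7, 12], [490.4, 159.8]), ([238, 167, 7, 11, 38], [241.4, 172.2])]
tip px [[244.7 168.1]]
top module 0.68 [183. 441.] rows 173 191 cols 434 450 271
top module 0.5 [242. 210.] rows 217 247 cols 202 214 100
top console 0.79 [212. 220.] rows 181 253 cols 187 247 2157
top console 0.16 [243. 440.] rows 217 263 cols 417 463 1017
[([207, 238, 6, 9, 18], [209.4, 242.0])]
tip px [[207.  234.1]]
```

```bash
python3 -c "
from look import *
r=rz(.3611); L=lambda X:(r.T@(X-[.5513,.1987,0])).round(4)
im={c:cv2.imread('pics/x_%s.png'%c)[:,:,::-1].astype(int) for c in('side','top')}
# expected module projections at home
D=np.array([-.0245,.0225,.0926]); n=np.array([-.5,0,.866]); w=np.array([.866,0,.5]); y=np.array([0,1,0])
for c in im:
    for h in(.055,.021):
        print(c,h,proj(np.array([r@(D+n*h+w*i*.035+y*j*.006)+[.5513,.1987,0] for i,j in((-1,-1),(-1,1),(1,-1),(1,1))]),c).round(1).tolist())
    a=im[c]; o=(a[:,:,0]>1.5*a[:,:,1])&(a[:,:,0]>1.6*a[:,:,2])&(a[:,:,0]>90)
    win=np.zeros_like(o); (win.__setitem__((slice(215,260),slice(190,222)),1) if c=='top' else win.__setitem__((slice(140,190),slice(228,262)),1)); o&=win.astype(bool)
    for row in range(*((215,260) if c=='top' else (150,190))):
        xs=np.nonzero(o[row])[0]
        if len(xs): print(row,xs.min(),xs.max(),len(xs),end=' | ')
    print()
print(L(hit((209.4,242),'top',np.array([0,0,1.]),.125)),L(hit((209.4,242),'top',np.array([0,0,1.]),.14)))
"
```

```text
side 0.055 [[238.2, 175.0], [235.6, 174.0], [249.0, 158.6], [246.5, 157.6]]
side 0.021 [[242.4, 179.8], [239.8, 178.7], [253.0, 163.6], [250.4, 162.6]]
160 248 249 2 | 161 247 249 3 | 162 247 249 3 | 163 245 250 6 | 164 244 252 9 | 165 244 251 8 | 166 243 251 9 | 167 242 250 8 | 168 241 249 9 | 169 241 249 9 | 170 240 248 9 | 171 239 247 9 | 172 239 247 9 | 173 238 246 9 | 174 237 245 9 | 175 237 245 9 | 176 238 260 8 | 177 239 244 6 | 178 240 261 6 | 179 241 261 5 | 180 260 261 2 | 181 260 260 1 | 186 252 252 1 | 
top 0.055 [[214.5, 247.8], [210.2, 249.4], [204.0, 225.2], [199.5, 226.9]]
top 0.021 [[214.9, 242.2], [210.7, 243.8], [204.7, 220.1], [200.3, 221.7]]
235 209 210 2 | 236 208 210 3 | 237 207 210 4 | 238 206 211 6 | 239 206 212 7 | 240 206 211 6 | 241 207 213 7 | 242 208 213 6 | 243 208 213 6 | 244 208 213 6 | 245 209 213 5 | 246 209 213 5 | 247 210 213 4 | 
[-0.0634  0.0237  0.125 ] [-0.0652  0.0207  0.14  ]
```

Request:
play_rows(series=[{"translation":[0,0,0.01],"turn":0},{"translation":[0,0,0.02],"turn":0},{"translation":[0,0,0.03],"turn":0},{"translation":[0,0,0.03],"turn":0}])

```text
time_s: 23.92
tcp_pos: [0.5044, 0.205, 0.1338]
tool_rot: [0.984, 0.179, -0.0, -0.0]
force: [0.5, -0.9, 1.3]
finger_gap: -0.0002
grip_force: 0.0
```

```bash
python3 -c "
from look import *
s,R=st(); im=capture('side').astype(int)
o=(im[:,:,0]>1.5*im[:,:,1])&(im[:,:,0]>1.6*im[:,:,2])&(im[:,:,0]>90)
for row in range(150,184): print(row,''.join('#' if o[row,c] else ('.' if im[row,c].sum()>330 else 'x') for c in range(225,268)))
print(proj(s['tcp_pos']-[0,0,.011],'side'))
"
```

```text
t 23.93 tcp [0.5044 0.205  0.1338] yaw_y -69.34 down -1.0 F [ 0.5 -0.9  1.3] gap -0.0002 grip 0.0 j6 1.58
150 ..........xxxxxxxxxxxxxxxxxx...............
151 ............xxxxxxxxxxxxxxxx.....xx........
152 .............xxxxxxxxxxxxxx....xxx.........
153 ..............xxxxxxxxxxxx....xxx..........
154 ...............xxxxxxxxx....xxx............
155 ...............xxxxxxxx....xxx.............
156 ...............xx.xxxx....xx...............
157 ...............xx.xxxx...xx................
158 ...............xx.xxxxx..x.................
159 ...............xx.xxxxxxx..................
160 ...............xxxxxxxx##..................
161 ................xx.xxxx##..................
162 ..x..............x.xxxx##..................
163 xxx..............x.xxx#####................
164 ....................x#######x..............
165 ...................########xxxxx.......x...
166 ..................#########xxxxxx.....xxxxx
167 .................####x####xxxxxx......xxxxx
168 ................#########xxxxxxx.....xxxxxx
169 ................########xxxxxxx.....xxxxxxx
170 ...............#########xxxxxx......xxxxxxx
171 ..............#########xxxxxxx........xxxxx
172 ..............#########xxxxxx...........xxx
173 .............#########xxxxxx..............x
174 ............#########xxxxxxx...............
175 ............#########xxxxxx................
176 .............#######xxxxxxx........#.......
177 ............xx######xxxxxxx........xx......
178 ...........xxx.####xxxxxxx.........###.....
179 ..........xxx..x##xxxxxxx.........####....x
180 .........xxx....xxxxxxxxx..........###....x
181 .........xxx...xxxxxxxxx...........#.....xx
182 ........xxx....xxxxxxxx.................xxx
183 .......xxx.....xxxxxxx..................xxx
[[244.84745194 169.142808  ]]
```

Request:
play_rows(series=[{"translation":[0,0,0.01],"turn":0},{"translation":[0,0,0.02],"turn":0},{"translation":[0,0,0.03],"turn":0},{"translation":[0,0,0.03],"turn":0}])

```text
time_s: 24.48
tcp_pos: [0.5049, 0.2052, 0.1311]
tool_rot: [0.984, 0.179, 0.001, -0.0]
force: [-2.6, -0.5, 8.4]
finger_gap: -0.0001
grip_force: 4.4
```

Request:
play_rows(series=[{"translation":[0.006,0,0.01],"turn":0},{"translation":[0.012,0,0.02],"turn":0},{"translation":[0.016,0,0.028],"turn":0},{"translation":[0.016,0,0.028],"turn":0}])

```text
time_s: 24.98
tcp_pos: [0.5055, 0.2054, 0.1307]
tool_rot: [0.984, 0.179, 0.0, -0.0]
force: [-13.6, -5.1, 34.1]
finger_gap: 0.0001
grip_force: 18.0
```

Request:
play_rows(series=[{"translation":[0,0,-0.1],"turn":0},{"translation":[0,0,-0.5],"turn":0},{"translation":[0,0,-0.9],"turn":-0.1},{"translation":[0,0,-1],"turn":-0.28},{"translation":[0,0,-1],"turn":-0.46},{"translation":[0,0,-1],"turn":-0.64},{"translation":[0,0,-1],"turn":-0.82},{"translation":[0,0,-1],"turn":-1}], hand=0.4)

```text
time_s: 25.98
tcp_pos: [0.5068, 0.2059, 0.2751]
tool_rot: [0.762, 0.648, -0.0, -0.0]
force: [0.2, -1.0, 1.1]
finger_gap: 0.0598
grip_force: 0.0
```

```bash
cat >> look.py <<'E'
def driver(z0=None,z1=None):
    out={}
    for c in("top","side"):
        capture(c); r=[x for x in finder.silhouettes("screwdriver",c)]
        for x in r[:3]:
            ys,xs=np.nonzero(x["pixels"]); print(c,round(x["confidence"],2),np.round(x["at"]),"rows",ys.min(),ys.max(),"cols",xs.min(),xs.max(),len(xs))
E
python3 - <<'E'
from look import *
driver()
s,R=st()
# red-handle pixels near the expected place, fit vertical cylinder axis (x,y)
pts={}
for c,(r0,r1,c0,c1) in(("top",(175,205,195,225)),("side",(130,170,262,285))):
    a=capture(c).astype(int); o=(a[:,:,0]>1.8*a[:,:,1])&(a[:,:,0]>1.8*a[:,:,2])&(a[:,:,0]>70)
    ys,xs=np.nonzero(o[r0:r1,c0:c1]); pts[c]=(np.array([xs.mean()+c0,ys.mean()+r0]),np.array([xs.min()+c0,xs.max()+c0,ys.min()+r0,ys.max()+r0]),len(xs)); print(c,pts[c])
def cen(xy,c):
    P=[[xy[0]+.0125*np.cos(t),xy[1]+.0125*np.sin(t),z] for z in(.126,.205) for t in np.linspace(0,6.3,30)]
    h=cv2.convexHull(proj(np.array(P),c).astype(np.float32)); m=cv2.moments(h); return np.array([m["m10"],m["m01"]])/m["m00"]
for cs in(("top",),("side",),("top","side")):
    r=least_squares(lambda p:np.concatenate([cen(p,c)-pts[c][0] for c in cs]),[.615,.193],diff_step=1e-3); print(cs,r.x.round(4),r.fun.round(1))
E
```

```text
top 0.63 [190. 210.] rows 184 196 cols 203 217 130
t 26.18 tcp [0.5068 0.2058 0.2752] yaw_y -9.8 down -1.0 F [-0.  -0.5 -0.6] gap 0.0596 grip 0.0 j6 0.54
top (array([208.37931034, 189.20689655]), array([202, 215, 184, 194]), 87)
side (array([272.34246575, 149.12328767]), array([270, 275, 140, 158]), 73)
('top',) [0.6174 0.1961] [-0. -0.]
('side',) [0.6173 0.2032] [-0. -0.]
('top', 'side') [0.6167 0.1973] [-0.5  0.3  0.7  0.8]
```

```bash
python3 - <<'E'
from look import *
obs={}
for c,(r0,r1,c0,c1) in(("top",(175,205,195,225)),("side",(130,162,264,282))):
    a=capture(c).astype(int); o=(a[:,:,0]>1.3*a[:,:,1]+8)&(a[:,:,0]>1.3*a[:,:,2]+8)
    m=np.zeros_like(o); m[r0:r1,c0:c1]=o[r0:r1,c0:c1]; n,l,stt,_=cv2.connectedComponentsWithStats(m.astype(np.uint8)); i=1+np.argmax(stt[1:,4]); m=l==i
    obs[c]=m; print(c,stt[i])
def mask(xy,c):
    P=[[xy[0]+.0125*np.cos(t),xy[1]+.0125*np.sin(t),z] for z in(.124,.208) for t in np.linspace(0,6.3,30)]
    h=cv2.convexHull(np.round((proj(np.array(P),c))*16).astype(np.int32)); z=np.zeros((400,640),np.uint8); cv2.fillConvexPoly(z,h,1,shift=4); return z>0
for cs in(("top",),("side",),("top","side")):
    b=sorted(((sum(2*(mask((x,y),c)&obs[c]).sum()/(mask((x,y),c).sum()+obs[c].sum()) for c in cs),x.round(4),y.round(4)) for x in np.arange(.605,.628,.0015) for y in np.arange(.182,.212,.0015)),reverse=True)[:8]
    print(cs,b[0],np.mean([q[1:] for q in b],0).round(4))
E
```

```text
top [202 184  15  13 117]
side [270 140   7  22 109]
('top',) (np.float64(0.78), np.float64(0.6125), np.float64(0.1925)) [0.6138 0.1925]
('side',) (np.float64(0.7218543046357616), np.float64(0.6155), np.float64(0.2015)) [0.6194 0.2013]
('top', 'side') (np.float64(1.4906738308021272), np.float64(0.6125), np.float64(0.1955)) [0.6134 0.1927]
```

```bash
python3 -c "
from look import *
go((.6145,.1945,.275),(.6145,.1945,.16))"
```

```text
t 26.38 tcp [0.5068 0.2059 0.2753] yaw_y -9.7 down -1.0 F [ 0.8 -0.5  0.4] gap 0.0596 grip 0.0 j6 0.53
(0.6145, 0.1945, 0.275) -> [0.046 0.721 0.002]
(0.6145, 0.1945, 0.16) -> [0.046 0.721 0.769]
```

Request:
play_rows(series=[{"translation":[0.02,0.3,0],"turn":-0.17},{"translation":[0.046,0.6,0],"turn":-0.34},{"translation":[0.046,0.721,0],"turn":-0.507},{"translation":[0.046,0.721,0],"turn":-0.507},{"translation":[0.046,0.721,0.3],"turn":-0.507},{"translation":[0.046,0.721,0.6],"turn":-0.507},{"translation":[0.046,0.721,0.77],"turn":-0.507},{"translation":[0.046,0.721,0.77],"turn":-0.507}])

```text
time_s: 27.38
tcp_pos: [0.6122, 0.1945, 0.1581]
tool_rot: [0.569, 0.822, -0.002, -0.002]
force: [-0.4, 0.1, 0.4]
finger_gap: 0.06
grip_force: 0.0
```

Request:
play_rows(series=[{"translation":[0,0,0],"turn":0},{"translation":[0,0,0],"turn":0},{"translation":[0,0,0],"turn":0},{"translation":[0,0,0],"turn":0}], hand=-1)

```text
time_s: 27.88
tcp_pos: [0.6154, 0.1949, 0.1618]
tool_rot: [0.568, 0.823, 0.001, 0.001]
force: [-1.2, 1.1, 6.3]
finger_gap: 0.0213
grip_force: 59.6
```

```bash
python3 -c "
from look import *
st()"
```

```text
t 27.88 tcp [0.6154 0.1949 0.1618] yaw_y 20.77 down -1.0 F [-1.2  1.1  6.3] gap 0.0213 grip 59.6 j6 -0.07
```

Request:
play_rows(series=[{"translation":[0,0,-0.05],"turn":0},{"translation":[0,0,-0.2],"turn":0},{"translation":[0,0,-0.5],"turn":0},{"translation":[0,0,-0.8],"turn":0},{"translation":[0,0,-1],"turn":0},{"translation":[0,0,-1],"turn":0}])

```text
time_s: 28.62
tcp_pos: [0.6155, 0.1948, 0.3126]
tool_rot: [0.568, 0.823, 0.002, 0.002]
force: [-0.1, 1.2, -0.6]
finger_gap: 0.0217
grip_force: 59.0
```

```bash
python3 -c "
from look import *
go((.54,.1635,.3),(.54,.1635,.263))"
```

```text
t 28.62 tcp [0.6155 0.1948 0.3126] yaw_y 20.78 down -1.0 F [-0.1  1.2 -0.6] gap 0.0217 grip 59.0 j6 -0.07
(0.54, 0.1635, 0.3) -> [-0.016 -0.545  0.081]
(0.54, 0.1635, 0.263) -> [-0.016 -0.546  0.328]
```

Request:
play_rows(series=[{"translation":[-0.008,-0.3,0],"turn":0},{"translation":[-0.016,-0.546,0.05],"turn":0},{"translation":[-0.016,-0.546,0.2],"turn":0},{"translation":[-0.016,-0.546,0.328],"turn":0},{"translation":[-0.016,-0.546,0.328],"turn":0}])

```text
time_s: 29.25
tcp_pos: [0.537, 0.1627, 0.2576]
tool_rot: [0.568, 0.823, -0.003, -0.002]
force: [0.9, 0.2, -0.1]
finger_gap: 0.0214
grip_force: 59.1
```

```bash
python3 -c "
from look import *
s,R=st(); ex=s['tcp_pos']-[0,0,.138]; r=rz(.3611)
btn=r@[-.023,-.029,.0935]+[.5513,.1987,0]
for c in('top','side'):
    im=capture(c); cv2.imwrite('pics/y_%s.png'%c,im[:,:,::-1])
    print(c,'exp tip',proj(ex,c).round(1),'exp btn',proj(btn,c).round(1))
    for q in('screwdriver_tip','button_cap','reset_button','screwdriver'):
        print(' ',q,[(np.round(d['at'],1).tolist(),round(d['confidence'],2)) for d in finder.search_frame(q,c)[:3]])
im=cv2.imread('pics/y_side.png')[:,:,::-1].astype(int)
p=proj(ex,'side')[0].round().astype(int)
print(p)
for row in range(p[1]-22,p[1]+22): print(row,''.join('#' if im[row,c,0]>1.4*im[row,c,1]+10 else ('.' if im[row,c].sum()>330 else 'x') for c in range(p[0]-22,p[0]+25)))
"
```

```text
t 29.25 tcp [0.537  0.1627 0.2576] yaw_y 20.79 down -1.0 F [ 0.9  0.2 -0.1] gap 0.0214 grip 59.1 j6 -0.09
top exp tip [[224.2 222. ]] exp btn [[225.8 221.7]]
  screwdriver_tip [([219.1, 219.0], 0.59)]
  button_cap [([218.7, 218.5], 0.74)]
  reset_button [([234.4, 436.8], 0.26)]
  screwdriver [([231.7, 226.4], 0.75), ([219.6, 215.0], 0.56), ([213.4, 226.0], 0.52)]
side exp tip [[258.9 172.5]] exp btn [[260.1 178.3]]
  screwdriver_tip [([140.6, 258.1], 0.45)]
  button_cap []
  reset_button []
  screwdriver [([138.1, 257.0], 0.63)]
[259 172]
150 ...................xxxx........................
151 ......................x........................
152 ...............................................
153 ..................xx...........................
154 ................xxx............................
155 ...............xxx.............................
156 ..............xx...............................
157 .............xxx...............................
158 ............xxx................................
159 ............xx.................................
160 .........###xx.................
[... 1032 characters left out ...]
###....xxxxxxxxxxxxx....
181 ...xxxxxx.x............#.....xxxxxxxxxxxxx.....
182 ...xxxxxxx..................xxxxxxxxxxxxxxx....
183 ...xxxxxxx..................xxxxxx...xxxxx.....
184 ....xxxxx..................xxxxx.....xxxxx.....
185 ..........................xxxx.................
186 ...............#..........xxx..................
187 .........................xxxxx.................
188 .........................xxxxx.................
189 ........................xxxxx..................
190 .......................xxxxx...................
191 .......................xxxxx...................
192 ......................xxxxxx...................
193 x....................xxxxxxxxx.................
```

```bash
python3 -c "
from look import *
for c,b,(r0,r1,c0,c1) in(('side','pics/side0.png',(140,184,244,276)),('top','pics/top0.png',(205,240,205,240))):
    a=cv2.imread('pics/y_%s.png'%c).astype(int); d=a-cv2.imread(b).astype(int); m=np.abs(d).max(2)
    print(c)
    for row in range(r0,r1): print(row,''.join('#' if m[row,k]>40 else ('+' if m[row,k]>14 else '.') for k in range(c0,c1)))
s,R=st()
for z in(.02,.05,.08,.11,.138): print(z,proj(s['tcp_pos']-[0,0,z],'side').round(1),proj(s['tcp_pos']-[0,0,z],'top').round(1))
"
```

```text
side
140 ........+#######+.........+###+.
141 .........+#######.........#####+
142 .........+#######........+######
143 .........+#######........+#####+
144 .........+#######........+######
145 .........+######+........+######
146 .........+######+........+######
147 ..........+#####..........######
148 ..........+#####+........+######
149 ..........+#####.........+######
150 ...........+####.........+######
151 .............#+..........+######
152 ............+##..........+######
153 ............++...........+######
154 .............++..........+######
155 .............+++.........#######
156 .............++..........+######
157 .......+#+..+#+##+.......+######
158 .......+#+.+##+####+...+########
159 .+###.+#######+####+...+########
160 .####+########.+##+....+####..##
161 ##############++#+.......+##..+#
162 ##############++#+..............
163 ##############++#+..............
164 ########.+#####++...............
165 #######+...+++++................
166 #######.++.....++...............
167 ######+++....+++................
168 #####+++++..++++................
169 #####.##....#+.++.
[... 1528 characters left out ...]
........
230 ++#+###+.###+......................
231 ++#+#+++++##+......................
232 ++++#+##++##+......................
233 +++#+##++.##+......................
234 ++++##+#+++++......................
235 ++++#++##+++.......................
236 .#++++#+#+.........................
237 #+#+++#++++........................
238 #.++++++..+........................
239 #++.......+........................
t 29.75 tcp [0.539  0.1633 0.2609] yaw_y 20.79 down -1.0 F [-0.6 -0.5 -1. ] gap 0.0215 grip 59.1 j6 -0.09
0.02 [[256.6 141.7]] [[213.9 216.7]]
0.05 [[257.3 149.5]] [[216.6 217.9]]
0.08 [[258.  157.1]] [[219.1 219.1]]
0.11 [[258.7 164.6]] [[221.6 220.2]]
0.138 [[259.3 171.4]] [[223.7 221.2]]
```

Request:
play_rows(series=[{"translation":[0,0.02,0],"turn":0},{"translation":[0,0.02,0.1],"turn":0},{"translation":[0,0.02,0.18],"turn":0},{"translation":[0,0.02,0.21],"turn":0},{"translation":[0,0.02,0.21],"turn":0}])

```text
time_s: 30.38
tcp_pos: [0.5414, 0.1642, 0.2285]
tool_rot: [0.568, 0.823, -0.0, -0.0]
force: [0.0, -0.0, -0.9]
finger_gap: 0.0214
grip_force: 59.2
```

Request:
play_rows(series=[{"translation":[0,0.004,0.007],"turn":0},{"translation":[0,0.008,0.014],"turn":0},{"translation":[0,0.012,0.021],"turn":0},{"translation":[0,0.012,0.021],"turn":0}])

```text
time_s: 30.88
tcp_pos: [0.5434, 0.165, 0.226]
tool_rot: [0.568, 0.823, 0.0, 0.0]
force: [0.1, 0.3, -1.3]
finger_gap: 0.0214
grip_force: 59.2
```

Request:
play_rows(series=[{"translation":[0,0.004,0.007],"turn":0},{"translation":[0,0.008,0.014],"turn":0},{"translation":[0,0.012,0.021],"turn":0},{"translation":[0,0.012,0.021],"turn":0}])

```text
time_s: 31.38
tcp_pos: [0.5451, 0.1656, 0.2229]
tool_rot: [0.568, 0.823, 0.0, 0.0]
force: [-0.8, 0.3, 1.6]
finger_gap: 0.0217
grip_force: 59.3
```

Request:
play_rows(series=[{"translation":[0,0.003,0.006],"turn":0},{"translation":[0,0.006,0.011],"turn":0},{"translation":[0,0.006,0.011],"turn":0}])

```text
time_s: 31.75
tcp_pos: [0.546, 0.1659, 0.2216]
tool_rot: [0.568, 0.823, 0.0, 0.0]
force: [-0.4, -0.2, 4.9]
finger_gap: 0.0212
grip_force: 59.6
```

Request:
play_rows(series=[{"translation":[0,0.003,0.006],"turn":0},{"translation":[0,0.006,0.011],"turn":0},{"translation":[0,0.006,0.011],"turn":0}])

```text
time_s: 32.12
tcp_pos: [0.5467, 0.1662, 0.2211]
tool_rot: [0.568, 0.823, 0.0, 0.0]
force: [-2.3, -1.0, 10.4]
finger_gap: 0.0216
grip_force: 60.1
```

Request:
play_rows(series=[{"translation":[0,0.003,0.008],"turn":0},{"translation":[0,0.004,0.011],"turn":0},{"translation":[0,0.004,0.011],"turn":0}])

```text
time_s: 32.5
tcp_pos: [0.5473, 0.1664, 0.2208]
tool_rot: [0.568, 0.823, 0.001, 0.001]
force: [-3.9, -0.6, 15.9]
finger_gap: 0.0215
grip_force: 60.8
```

```bash
python3 -c "
from look import *
st()
for c,r,k in(('top',(228,240),(222,240)),('top',(200,216),(208,232)),('side',(180,192),(246,266)),('side',(164,174),(262,272))):
    a=cv2.imread(('pics/top0.png' if c=='top' else 'pics/side0.png'))[:,:,::-1].astype(int)[r[0]:r[1],k[0]:k[1]]; b=capture(c).astype(int)[r[0]:r[1],k[0]:k[1]]
    d=np.abs(a-b).max(2); i=np.unravel_index(d.argmax(),d.shape); print(c,r,k,'maxdiff',d.max(),'at',i,a[i],b[i],'n>25',(d>25).sum())
"
```

```text
t 32.5 tcp [0.5473 0.1664 0.2208] yaw_y 20.8 down -1.0 F [-3.9 -0.6 15.9] gap 0.0215 grip 60.8 j6 -0.09
top (228, 240) (222, 240) maxdiff 13 at (np.int64(1), np.int64(15)) [124 126 122] [135 139 133] n>25 0
top (200, 216) (208, 232) maxdiff 120 at (np.int64(0), np.int64(5)) [139 143 137] [25 23 24] n>25 146
side (180, 192) (246, 266) maxdiff 49 at (np.int64(0), np.int64(3)) [157 159 156] [108 110 107] n>25 8
side (164, 174) (262, 272) maxdiff 34 at (np.int64(0), np.int64(0)) [197 201 196] [165 167 164] n>25 1
```

Request:
play_rows(series=[{"translation":[0,-0.02,-0.035],"turn":0},{"translation":[0,-0.04,-0.1],"turn":0},{"translation":[0,-0.04,-0.35],"turn":0},{"translation":[0,-0.04,-0.62],"turn":0},{"translation":[0,-0.04,-0.62],"turn":0},{"translation":[0,-0.04,-0.62],"turn":0}])

```text
time_s: 33.45
tcp_pos: [0.5412, 0.1642, 0.3098]
tool_rot: [0.568, 0.823, -0.001, -0.001]
force: [0.6, 0.4, -0.7]
finger_gap: 0.0213
grip_force: 59.3
```

```bash
python3 -c "
from look import *
go((.6154,.1949,.3126))
for c in('side','top'):
    im=capture(c); cv2.imwrite('pics/z_%s.png'%c,im[:,:,::-1])
a=cv2.imread('pics/z_side.png').astype(int); d=np.abs(a-cv2.imread('pics/side0.png').astype(int)).max(2)
for row in range(120,170): print(row,''.join('#' if d[row,k]>40 else ('+' if d[row,k]>12 else '.') for k in range(244,276)))
s,R=st()
for z in(.03,.08,.11,.138): print(z,proj(s['tcp_pos']-[0,0,z],'side').round(1))
"
```

```text
t 33.45 tcp [0.5412 0.1642 0.3098] yaw_y 20.79 down -1.0 F [ 0.6  0.4 -0.7] gap 0.0213 grip 59.3 j6 -0.09
(0.6154, 0.1949, 0.3126) -> [ 0.016  0.535 -0.019]
120 ......++#++####.................
121 ........++#####.................
122 ........#######.................
123 ........#######+................
124 ........########................
125 ........########................
126 ........+#######................
127 ........+#######................
128 ........+#######................
129 ........+#######................
130 .........#######................
131 ........+#######................
132 ........+#######................
133 .........#######................
134 .........+######................
135 .........+######................
136 ..........+####+................
137 ...........+#+..................
138 ............#+..................
139 ............+...................
140 ............++............+###+.
141 ..........................#####+
142 .............++..........+######
143 .............++..........+#####+
144 .............++..........+######
145 .............+
[... 397 characters left out ...]
......+###+##+.......+######
157 .......+#########+.......+######
158 .......+#########+.....+########
159 .+###.+#########+......+########
160 +####+#########+.......+####..##
161 ###############+.........+##..+#
162 ###############+................
163 #############+..................
164 ########.++#+...................
165 #######+...+....................
166 #######+++......................
167 ######+++.......................
168 #####+++++......................
169 #####+##........................
t 33.55 tcp [0.541  0.1641 0.3091] yaw_y 20.79 down -1.0 F [ 0.6 -0.6 -0.9] gap 0.0216 grip 59.3 j6 -0.09
0.03 [[256.1 131.3]]
0.08 [[257.3 144.5]]
0.11 [[258.  152.2]]
0.138 [[258.6 159.3]]
```

Request:
play_rows(series=[{"translation":[0.016,0.3,-0.02],"turn":0},{"translation":[0.016,0.535,-0.02],"turn":0},{"translation":[0.016,0.535,-0.02],"turn":0},{"translation":[0.016,0.535,-0.02],"turn":0}])

```text
time_s: 34.05
tcp_pos: [0.615, 0.1948, 0.3126]
tool_rot: [0.568, 0.823, -0.001, -0.001]
force: [-0.2, 0.9, -0.2]
finger_gap: 0.0216
grip_force: 59.3
```

```bash
python3 -c "
from look import *
go((.6154,.1949,.27),(.6154,.1949,.1625))"
```

```text
t 34.05 tcp [0.615  0.1948 0.3126] yaw_y 20.79 down -1.0 F [-0.2  0.9 -0.2] gap 0.0216 grip 59.3 j6 -0.07
(0.6154, 0.1949, 0.27) -> [-0.     0.003  0.284]
(0.6154, 0.1949, 0.1625) -> [-0.     0.005  1.001]
```

Request:
play_rows(series=[{"translation":[0,0.003,0.15],"turn":0},{"translation":[0,0.003,0.28],"turn":0},{"translation":[0,0.003,0.4],"turn":0},{"translation":[0,0.003,0.5],"turn":0},{"translation":[0,0.003,0.5],"turn":0}])

```text
time_s: 34.67
tcp_pos: [0.6151, 0.1948, 0.2378]
tool_rot: [0.568, 0.823, -0.001, -0.001]
force: [-0.5, -0.6, -1.0]
finger_gap: 0.021
grip_force: 59.3
```

Tip is in the hole (about 25 mm deep), no force; continue.

Request:
play_rows(series=[{"translation":[0,0,0.15],"turn":0},{"translation":[0,0,0.3],"turn":0},{"translation":[0,0,0.4],"turn":0},{"translation":[0,0,0.45],"turn":0},{"translation":[0,0,0.48],"turn":0},{"translation":[0,0,0.495],"turn":0},{"translation":[0,0,0.495],"turn":0}])

```text
time_s: 35.55
tcp_pos: [0.6164, 0.1953, 0.165]
tool_rot: [0.568, 0.823, 0.0, 0.0]
force: [-0.8, -0.4, -1.1]
finger_gap: 0.0211
grip_force: 59.4
```

Request:
play_rows(series=[{"translation":[0,0,0.01],"turn":0},{"translation":[0,0,0.022],"turn":0},{"translation":[0,0,0.022],"turn":0}])

```text
time_s: 35.92
tcp_pos: [0.6165, 0.1953, 0.162]
tool_rot: [0.568, 0.823, 0.0, 0.0]
force: [0.0, -1.1, 2.9]
finger_gap: 0.0212
grip_force: 59.7
```

Request:
play_rows(series=[{"translation":[0,0,0],"turn":0},{"translation":[0,0,0],"turn":0},{"translation":[0,0,0],"turn":0}], hand=0.4)

```text
time_s: 36.3
tcp_pos: [0.6162, 0.1952, 0.1611]
tool_rot: [0.568, 0.823, -0.0, -0.0]
force: [0.5, 0.1, -0.3]
finger_gap: 0.0594
grip_force: 0.0
```

Request:
play_rows(series=[{"translation":[0,0,-0.15],"turn":0},{"translation":[0,0,-0.4],"turn":0},{"translation":[0,0,-0.8],"turn":0},{"translation":[0,0,-1],"turn":0},{"translation":[0,0,-1],"turn":0}])

```text
time_s: 36.92
tcp_pos: [0.6173, 0.1955, 0.3144]
tool_rot: [0.568, 0.823, 0.002, 0.002]
force: [-0.1, 0.4, -0.7]
finger_gap: 0.0599
grip_force: 0.0
```

Request:
play_rows(series=[{"translation":[0,-0.3,0],"turn":0},{"translation":[0,-0.7,0],"turn":0},{"translation":[0,-1,0],"turn":0},{"translation":[0,-1,0],"turn":0},{"translation":[0,-1,0],"turn":0}])

```text
time_s: 37.55
tcp_pos: [0.4763, 0.142, 0.3105]
tool_rot: [0.568, 0.823, -0.0, -0.0]
force: [0.1, 0.5, 0.5]
finger_gap: 0.0599
grip_force: 0.0
```

```bash
python3 -c "
from look import *
st()
r=rz(.3611); D=np.array([-.0245,.0225,.0926]); n=np.array([-.5,0,.866]); w=np.array([.866,0,.5]); y=np.array([0,1,0])
for c in('side','top'):
    im=capture(c); cv2.imwrite('pics/f_%s.png'%c,im[:,:,::-1]); a=im.astype(int)
    print(c,'exp top',proj(np.array([r@(D+n*.055+w*i*.035+y*j*.006)+[.5513,.1987,0] for i,j in((-1,-1),(-1,1),(1,-1),(1,1))]),c).round(1).tolist())
    R0,C0=((130,186),(226,286)) if c=='side' else ((178,256),(190,236))
    for row in range(*R0,1 if c=='side' else 2): print(row,''.join('#' if a[row,k,0]>1.5*a[row,k,1] and a[row,k,0]>70 else ('.' if a[row,k].sum()>330 else 'x') for k in range(*C0)))
    for q in('oil_bottle','block_padlock','lock_cylinder','spare_module','screwdriver'): print(q,[(np.round(d['at']).tolist(),round(d['confidence'],2)) for d in finder.search_frame(q,c)[:1]])
"
```

```text
t 37.55 tcp [0.4763 0.142  0.3105] yaw_y 20.79 down -1.0 F [0.1 0.5 0.5] gap 0.0599 grip 0.0 j6 -0.1
side exp top [[238.2, 175.0], [235.6, 174.0], [249.0, 158.6], [246.5, 157.6]]
130 x.xx.xx..xxxxxxxxxxxxxxxx...................................
131 x..xxxx..xxxxxxxxxxxxxxxx...................................
132 xxxxxxxxxxxxxxxxxxxxxxxxx...................................
133 xxxxxxxxxxxxxxxxxxxxxxx.....................................
134 .xxxxx.xxxxxxxxxxxx.........................................
135 .....x.xxxxxxxx.............................................
136 x......xxxxxx...............................................
137 .....xxxx...................................................
138 ..xxxx......................................................
139 xxx.........................................................
140 .............................................###............
141 .............................................####...........
142 ............................................######.........x
143 ............................................######......xxxx
144 .......
[... 4418 characters left out ...]
.
236 xxxxxxxxxxxxxxxxxxxxxxxxxxxxx.................
238 xxxxxxxxxxxxxxxxxxxxxxxxxxxxx.................
240 xxxxxxxxxxxxxxxxxxxxxxxxxxxxx.................
242 xxxxxxxxxxxxxxxxxxxxxxxxxxxx...............xxx
244 xxxxxxxxxxxxxxxxxxxxxxxxxxxx..........xxxxxx..
246 x.xxxxxxxxxxxxxxxxxxxxxxxxxx....xxxxxx........
248 xxxxxxxxxxxxxxxxxxxxxxxxxxxxxxxxx.............
250 xxxxxxxxxxxxxxxxxxxxxxxxxxxxx.................
252 xxxxxxxxxxxxxxxxxxxxxxxxxxxxxxx...............
254 xxxxxxxxxxxxxxxxxxxxxxxxxxxxxxxxx.............
oil_bottle [([165.0, 229.0], 0.52)]
block_padlock [([184.0, 442.0], 0.59)]
lock_cylinder [([150.0, 265.0], 0.53)]
spare_module [([234.0, 437.0], 0.66)]
screwdriver [([190.0, 209.0], 0.69)]
```

```bash
python3 -c "
from look import *
B=None
for f in('x','y','z','f'):
    a=cv2.imread('pics/%s_side.png'%f)[:,:,::-1].astype(float)
    sat=(a[:,:,0]-a[:,:,2])[150:190,230:258]
    # sub-pixel left and lower boundary of orange: rows 166..175
    e=[np.interp(60,sat[r-150,:int(sat[r-150].argmax())+1],np.arange(230,230+int(sat[r-150].argmax())+1)) for r in range(166,176)]
    g=[258-np.interp(60,sat[r-150,::-1][:28-int(sat[r-150].argmax())],np.arange(28-int(sat[r-150].argmax()))) for r in range(166,176)]
    print(f,np.round(e,1),np.round(g,1))
"
```

```text
x [242.  241.4 240.3 239.5 238.9 238.3 237.5 236.9 236.3 236.3] [252.1 251.3 250.7 249.8 249.3 248.5 247.9 247.1 246.5 246.2]
y [241.  240.4 239.7 239.  238.4 237.7 237.  236.4 235.5 235.9] [250.6 250.4 250.1 247.7 248.3 247.6 247.2 246.4 245.9 245.2]
z [241.1 240.4 239.7 239.  238.4 237.7 236.8 235.7 235.2 235.8] [250.6 250.4 250.1 247.8 248.3 247.8 247.4 246.5 246.1 245.5]
f [241.1 240.4 239.7 239.  238.4 237.7 237.1 236.4 235.6 236. ] [250.9 250.7 250.3 247.9 248.7 248.1 247.2 246.4 245.9 245.4]
```

Request:
play_rows(series=[{"translation":[-0.3,-0.3,-0.2],"turn":0},{"translation":[0.5,-0.3,-0.3],"turn":0},{"translation":[0.9,-0.3,-0.3],"turn":0},{"translation":[1,-0.3,-0.3],"turn":0},{"translation":[1,-0.3,-0.3],"turn":0}])

```text
time_s: 38.78
tcp_pos: [0.3792, 0.2691, 0.3565]
tool_rot: [0.565, 0.825, 0.001, -0.0]
force: [1.6, 0.3, -0.3]
finger_gap: 0.0599
grip_force: 0.0
```

```bash
python3 -c "
from look import *
st()
cv2.imwrite('pics/g_top.png',capture('top')[:,:,::-1]); cv2.imwrite('pics/g_side.png',capture('side')[:,:,::-1])
for f in('x','g'):
    a=cv2.imread('pics/%s_top.png'%f)[:,:,::-1].astype(int)
    print(f)
    for row in range(222,254): print(row,''.join('%4d'%(a[row,k,0]-a[row,k,2]) for k in range(198,220)))
"
```

```text
t 38.77 tcp [0.3792 0.2691 0.3565] yaw_y 21.13 down -1.0 F [ 1.6  0.3 -0.3] gap 0.0599 grip 0.0 j6 0.22
x
222    0  -1  -2  -6  -6   1  -5   0  -1  -3  -2  -2  -5  -4  -5  -7  -5  -6  -4  -6  -5  -6
223   -1  -1  -4  -4  -3   0  -2  -2  -2   0  -3  -4  -5  -4  -4  -5  -3  -4  -6  -5  -5  -5
224   -2   3  -2  -4  -6  -2  -2  -1  -2  -3  -2  -4  -4  -4  -4  -6  -4  -3  -4  -4  -4  -3
225    2  -1  -4  -4  -4  -4  -3   2  -3   1  -2  -5  -3  -3  -4  -5  -4  -2  -2  -4  -5  -6
226    1  -1   0  -4  -3  -2   1  -3  -1  -1   0  -3  -3  -5  -3  -3  -3  -2  -1  -5  -4  -5
227    1  -1   3  -4  -6   1  -3  -2   1  -3  -3  -2  -3  -3  -1  -4  -6  -3  -3  -2  -3  -3
228    0   1   0  -2  -3  -2  -2  -2  -2  -1  -3  -4  -2  -3  -5  -5  -5  -6  -2  -4  -3   0
229    3   1   1  -2  -3  -2  -4  -1   0   0  -4   1  -3  -5  -2  -5  -6  -5  -2   1   2   0
230    2   2   2   0  -3  -2   4  -1  -4  -2   0   0  -1  -2  -4  -3  -4   1   1  -1   1   2
231    2   1   0  -2  -3   1  -1  -3   2  -2  -4  -3  -1  -1  -3   0   0  -1   0   1  -2   1
232    3   1   1   1  -3  -2   1  -2  -1  -2  -3  -4  -4  -3   0
[... 4259 characters left out ...]
9  94 125 129 124  88  19   1   3   1   1   1   2
247    5   5   4  -5  -6   1   0   1   0   1  73 120 120 114  73  19   2   0   1   3   2   3
248    5   6   3  -3  -7  -3   1  -2  -2  -1  22  79  80  39   9   1   0   1   0   1   0  -1
249    5   5   4   1  -7  -6   0   1  -4   0   1  -1   1   2   2   2   1   0  -2  -3  -3   2
250    5   4   6   2  -4  -9  -4   1   0   2   1   2   1   2   1  -2  -1  -3  -2   2   3   5
251    6   5   6   5   2  -5  -8   0   0   2   2   1   1   1   2   2   1   3   4   6   5   5
252    6   6   5   5   5  -4  -6  -3   1   1   1   0   1   2   4   5   6   6   5   5   5   6
253    5   4   5   6   5   2  -1  -1  -2   1  -1   1   5   4   6   5   4   5   6   6   5   6
```

```bash
python3 -c "
from look import *
print(robot.hand_in())"
```

```text
the job is handed in; nothing more can be done
None
```

The module looks fully home in the slot, the reset button was pushed to its stop with the blade tip, and the screwdriver stands back upright in its hole. The grey module and the other things have not moved, and the job was handed in at about 39 s. The click and the console registering the module are inferred from forces and camera positions: no visible signal confirmed either.

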